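# Fetch the measuring cup from the leaning canister onto the kitchen scale

### The job

Unclip the lid of the leaning storage canister by squeezing its two tabs together, and lay the lid on the chopping board. Then reach down into the canister with closed fingers, spread them inside the wooden measuring cup that stands at the bottom, draw it out past the in-turned rim and set it upright, wholly on the pan of the kitchen scale. Do not drop anything, do not lift, tip or shove the canister, and leave the other things on the worktop where they are.

Things in the scene. Friction and masses are not known exactly. Their poses are not given: they have to be found in the camera images.
- canister: Loose aluminium tin 114 mm across, leaning 30 deg on a folded steel foot (150 x 114 mm in x, y); 0.9 kg. Origin: centre of the foot's underside; z up; the mouth looks up and to -x. Bore axis, outwards: (-0.5, 0, 0.866) in this frame. Bore 108 mm wide, but the rim at the mouth turns inward (5 mm thick): opening 98 mm. What touches the bore wall catches under it when drawn straight out.
- canister_mouth (a point): Centre of the canister's mouth in the plane of its rim, 104 mm above the worktop, at x = -24 mm in the canister's frame, whose axes it has (z up, not along the bore).
- canister_floor (a point): Centre of the canister's inner floor, on the bore axis, 73 mm from the mouth's centre. Axes of the canister.
- lid: Loose clip-in lid, 0.12 kg: bamboo disc 114 mm across, 6 mm thick, with a plug 94 mm wide, 5 mm deep below. Origin: centre of the disc's underside, which lies on the canister's rim; z along the bore, outwards. Under it two catches reach 3 mm under the in-turned rim and end 10 mm below the origin: put down right way up, the lid stands on them. Pulled while caught, it lifts the canister.
- lid_grip (a point): Point midway between the lid's two upright squeeze tabs, 21 mm above the lid's origin; axes of the lid. The tabs are grey plates at y = +26 and -26 mm, 26 mm wide in x, 6 mm thick, 6 to 36 mm above the lid's origin; outer faces 58 mm apart. Each slides inward 7 mm against a spring (5 N at first, 10 N at the end) and draws its catch in; both must be in by over 5 mm to free the lid.
- cup: Loose handleless measuring cup of turned wood, 0.1 to 0.2 kg: straight, 93 mm outside, 65 mm inside, 52 mm tall, floor 10 mm. Origin: centre of its underside; z its axis, to the open end. It starts on the canister's floor, axis along the bore, slid 4 to 8 mm off the bore axis to the low front wall; no finger fits in the gap round it. To pass the rim it must come back to the middle (2 mm play).
- cup_rim (a point): Centre of the cup's open end, 52 mm along z from its origin; axes of the cup. At the start it lies 21 mm inside the canister's mouth, measured along the bore; the cup's inner floor lies 42 mm deeper.
- scale: Fixed flat white kitchen scale, 200 x 160 mm, 24 mm high, under a round steel pan 144 mm across. Origin: on the worktop under the pan's centre.
- pan (a point): Centre of the top face of the scale's pan, 34 mm above the worktop; pan radius 72 mm.
- board: Fixed wooden chopping board, 230 mm (x) x 165 mm (y), 18 mm thick. Origin: centre of its underside.
- board_top (a point): Centre of the chopping board's top face, 18 mm above the worktop.
- spoon_mug: Bystander: turquoise enamel mug, 90 mm across, 92 mm tall, with four wooden spoons that reach up to 300 mm high and 85 mm to the sides. Origin: centre of its underside, z up.
- salt_grinder: Bystander: glass salt grinder, 54 mm across, 138 mm tall. Origin: centre of its underside, z up.
- tin_tall: Bystander: round aluminium tin with screw lid, 80 mm across, 85 mm tall. Origin: centre of its underside, z up.
- tin_low: Bystander: round aluminium tin with screw lid, 80 mm across, 60 mm tall. Origin: centre of its underside, z up.
- oil_bottle: Bystander: green glass oil bottle, 62 mm across, 210 mm tall. Origin: centre of its underside, z up.
- ramekin: Bystander: white ceramic ramekin, 80 mm across, 42 mm tall. Origin: centre of its underside, z up.
There are look-alikes about, which are no part of the job. Of the things that look like the lid, the middle-sized one is meant.

How it is judged:
By the outcome, as a careful person would: the job done as asked, in the order asked, and still so for the second after the job is handed in, with the robot touching nothing.
It also fails if it takes over 59 s, if anything falls off the work surface, if the arm or the gripper's body presses on something with over 40 N, if the wrist force passes 120 N, or if a joint passes its speed limit or range.

### The arm

A 7-joint arm with a two-finger parallel gripper is mounted at the origin on the work surface. World frame = base frame: x ahead of the robot, y to its left, z up, the work surface at z = 0. Lengths are in m, angles in rad, forces in N, time in s.
With the tool pointing down it reaches from about 0.425 to 0.95 m from the base axis. Payload 4.7 kg.
Tool frame: the origin (TCP) lies midway between the tips of the shut fingers; the grasp point (between the pads) lies 19 mm behind it (arm.grip_depth is the distance from the TCP to the grasp point, in m); z points along the fingers, x is the direction in which the jaws open and shut, and the axes are right-handed (so a half turn about z gives the same grasp; the last joint's range is limited). The gripper opens to 85 mm and grips with 20 to 120 N. Pads are 22 mm wide; open, the fingers measure 114 mm over their backs; the gripper's body (76 mm by 85 mm) begins 54 mm behind the grasp point. The pads swing forward as they close: fully open they stand 13 mm farther back than shut.
Start: joints at [1.25, 0.469, -0.049, 1.532, 0.024, 1.141, -0.082], TCP at [0.194, -0.646, 0.231] pointing down, gripper open.
Joint ranges: [-2.59, 2.59], [-0.33, 1.99], [-1.39, 1.29], [0.1, 2.45], [-1.04, 4.18], [0.21, 1.99], [-2.66, 2.66]. Speed limits (rad/s): [2.57, 2.57, 3.14, 3.14, 3.14, 3.14, 3.14].

### API

Orientations are given as a 3x3 rotation matrix whose columns are the frame's x, y, z axes.
In Python, from plant import status, eyes, arm gives the robot as it stands.
- The arm moves only by the shell command python3 -m creep 'ROWS'. ROWS is JSON, one flat list of numbers, 5 for each row, row after row: the gripper command: -1 is fully open, 1 is shut, values between are in proportion, then the shift along the tool's x, y, z in cm, then the turn about the tool's z in degrees. In form: [grip, tx, ty, tz, spin, grip, tx, ty, tz, spin, ...]. A call has 1 to 5 rows; each row is the pose to reach, as a shift and turn from the pose commanded when the call began, along the tool's axes at that moment; what a row does not reach only later rows make up. A row lasts 1/10 s, in which the tool goes at most 50 mm and 8.59 degrees, less where a joint would pass 70% of its speed; a pose out of reach is approached as far as the arm can. A call with a gripper value outside its range is refused whole. The fingers move at their own pace and stop on an object; the grip force is fixed at half the most. Time passes only in rows, so rows that repeat a pose let the fingers close. It gives the time, the measured TCP pose, the force and the opening at its end, in the units of the state.
- status.get_obs(): the state, without advancing time (a new reading comes with each control period).
- eyes.snapshot(name): name is "scene" or "top" or "wrist"; returns a dict with "frame" (420x560x3 uint8, red, green, blue), "K" (3x3 intrinsics, pixels), "pose" (4x4, takes a point from camera to world coordinates). Camera axes: x right, y up, looking along -z (the intrinsics and any distortion apply to the point x, -y, -z); pixel columns grow to the right and rows downward; lengths in m; the calibration is good to about 2 mm. A picture is of the moment at which its call begins. There is no depth.
- arm.hand_in(): hands the job in, once; it reports no verdict.
The state is a dict: "t": time; "joint_positions": joint angles; "joint_velocities": joint speeds; "joint_efforts": joint torques, N m; "tcp_pos": TCP position; "tool_rot": TCP orientation; "force": force on the tool from outside, world axes, zero at the start; "torque": the same for the moment, N m; "opening": opening from 0.0 (shut) to 1.0 (fully open).
Only numpy, scipy, OpenCV 4.12 (cv2) and the standard library are available. Lean on these libraries where they do the work, as an engineer would, in place of code of your own. Each camera call takes 0.05 s, during which the arm holds its last target.

## Working session

There is one attempt and no reset: what is moved stays moved. The work goes in short steps, Python scripts to look and compute and a shell command to move; the robot and the scene stay as the last step left them, time stands still between calls to the robot, and variables do not carry over. Pictures are saved under pics/ and viewed, and the job is handed in when it is done.

```bash
ls; mkdir -p pics; python3 - <<'E'
from plant import status, eyes, arm
import cv2
o=status.get_obs()
for k in o: print(k,o[k])
for n in ["scene","top","wrist"]:
    s=eyes.snapshot(n); cv2.imwrite(f"pics/{n}0.png",s["frame"][:,:,::-1]); print(n,s["K"],s["pose"],[k for k in s])
E
```

```text
pics
t 0.0
joint_positions [ 1.25010968  0.4694695  -0.04858681  1.53369468  0.02409309  1.14102212
 -0.08227219]
joint_velocities [-0.00030855 -0.00051831 -0.00031735 -0.00014817  0.00080879  0.00036447
 -0.00126904]
joint_efforts [ 1.84210903e-04 -5.10294878e+01 -4.65944584e-02 -2.37708092e+01
  1.07856811e-02  7.58186885e-03 -8.80784853e-06]
tcp_pos [ 0.1940092  -0.64589889  0.23024217]
tool_rot [[ 2.87710390e-01 -9.57717241e-01 -6.46610055e-04]
 [-9.57715356e-01 -2.87711108e-01  1.90132910e-03]
 [-2.00697255e-03  7.22362422e-05 -9.99997983e-01]]
force [ 0.19110624  0.09871083 -0.48191601]
torque [-2.53486153e-05 -4.45282023e-02  2.06763446e-02]
opening 1.0002623501119532
scene [[392.36332573   0.         283.24820959]
 [  0.         392.36332573 208.90239824]
 [  0.           0.           1.        ]] [[-0.71200319 -0.60132265  0.36257762  0.91743454]
 [ 0.70215757 -0.60595745  0.37388544  0.35064791]
 [-0.00511917  0.52079424  0.85366688  0.89145467]
 [ 0.          0.          0.          1.        ]] ['frame', 'K', 'pose']
top [[391.7663784    0.         277.44457684]
 [  0.         391.7663784  204.23784497]
 [  0.           0.           1.        ]] [[-0.00696867  0.98183419 -0.18961293  0.34777086]
 [-0.9999739  -0.00648047  0.00319462  0.01433992]
 [ 0.0019078   0.18963024  0.98185372  1.2720665 ]
 [ 0.          0.          0.          1.        ]] ['frame', 'K', 'pose']
wrist [[369.12752345   0.         279.63154753]
 [  0.         369.12752345 206.78114243]
 [  0.           0.           1.        ]] [[ 0.28720109  0.91713636  0.27636286  0.26500767]
 [-0.95786819  0.27559473  0.08084603 -0.62451496]
 [-0.00201731 -0.28793826  0.95764685  0.37283187]
 [ 0.          0.          0.          1.        ]] ['frame', 'K', 'pose']
```

View pics/scene0.png

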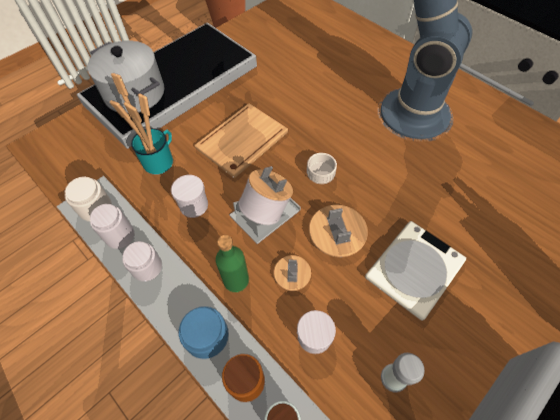

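View pics/top0.png

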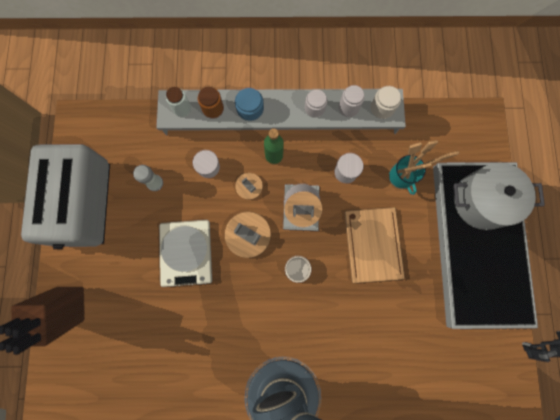

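View pics/wrist0.png

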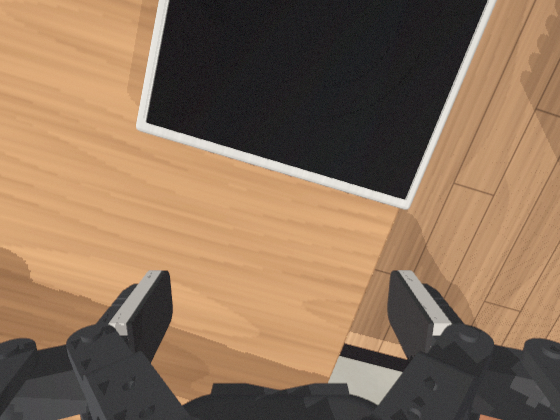

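```bash
python3 - <<'E'
import cv2
a=cv2.imread("pics/top0.png")[130:300,130:420]; b=cv2.imread("pics/scene0.png")[90:330,180:470]
cv2.imwrite("pics/t1.png",cv2.resize(a[:, 130:290],None,fx=4.5,fy=3.5*4.5/3.5*0.78,interpolation=2) if 0 else cv2.resize(a[:,130:290],None,fx=3.5,fy=3.5,interpolation=2))
cv2.imwrite("pics/s1.png",cv2.resize(b[70:160,40:130],None,fx=6,fy=6,interpolation=2))
E
```

```text
(no output)
```

View pics/t1.png

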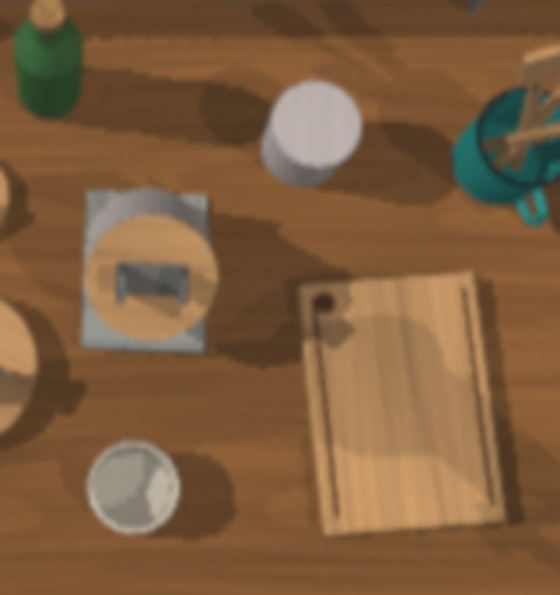

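View pics/s1.png

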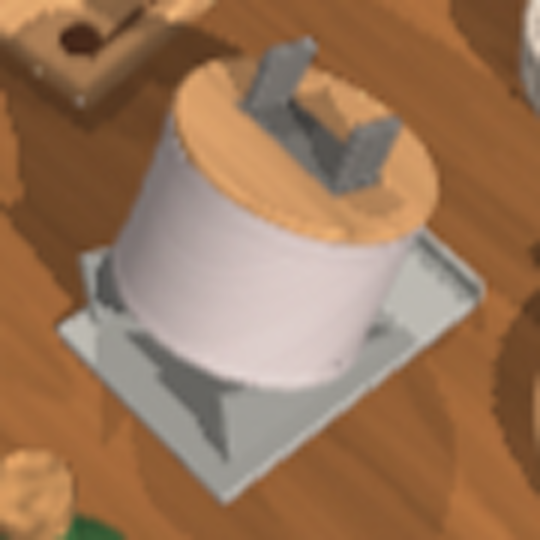

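```bash
cat > h.py <<'E'
import numpy as np, cv2
def ray(s,u,v):
    K,P=s["K"],s["pose"]
    d=np.array([(u-K[0,2])/K[0,0],-(v-K[1,2])/K[1,1],-1.])
    return P[:3,3],P[:3,:3]@d
def onz(s,u,v,z):
    o,d=ray(s,u,v); return (o+d*(z-o[2])/d[2])
def proj(s,p):
    P=s["pose"]; c=P[:3,:3].T@(np.array(p)-P[:3,3]); q=s["K"]@np.array([c[0],-c[1],-c[2]]); return q[:2]/q[2]
def tri(l):
    A=np.zeros((3,3));b=np.zeros(3)
    for o,d in l:
        d=d/np.linalg.norm(d);M=np.eye(3)-np.outer(d,d);A+=M;b+=M@o
    return np.linalg.solve(A,b)
E
python3 - <<'E'
from plant import eyes
from h import *
import pickle
T=eyes.snapshot("top");S=eyes.snapshot("scene");pickle.dump((T,S),open("snap0.pkl","wb"))
np.set_printoptions(precision=4,suppress=True)
print("foot top",[onz(T,260+x/3.5,130+y/3.5,0.0) for x,y in [(86,190),(207,195),(206,352),(81,346)]])
print("foot scn",[onz(S,220+x/6,160+y/6,0.0) for x,y in [(60,328),(225,500),(483,292)]])
print("board top",[onz(T,260+x/3.5,130+y/3.5,0.018) for x,y in [(301,287),(470,272),(505,523),(325,535)]])
# tabs: tops triangulated
tt=[(121,283),(184,286)]
for z in (.1,.12,.135): print("tab",z,[onz(T,260+x/3.5,130+y/3.5,z) for x,y in tt])
# lid ellipse
for n,s,roi in(("top",T,(280,185,330,235)),("scn",S,(240,160,300,215))):
    f=cv2.cvtColor(s["frame"],cv2.COLOR_RGB2HSV);x0,y0,x1,y1=roi
    sub=f[y0:y1,x0:x1]; print(n,sub[10:40:10,10:45:6].tolist()[:3])
# pan: grey circle
g=cv2.cvtColor(T["frame"],cv2.COLOR_RGB2GRAY)[210:295,150:225]
cv2.imwrite("pics/pan.png",cv2.resize(T["frame"][205:300,145:280,::-1],None,fx=5,fy=5,interpolation=2))
E
```

```text
foot top [array([ 0.6611, -0.0141,  0.    ]), array([ 0.6555, -0.1294,  0.    ]), array([ 0.505 , -0.1244,  0.    ]), array([ 0.5114, -0.0078,  0.    ])]
foot scn [array([ 0.6511, -0.1261,  0.    ]), array([ 0.6566, -0.013 ,  0.    ]), array([ 0.5057, -0.008 ,  0.    ])]
board top [array([ 0.5628, -0.2123,  0.018 ]), array([ 0.5759, -0.3701,  0.018 ]), array([ 0.3464, -0.387 ,  0.018 ]), array([ 0.337 , -0.2248,  0.018 ])]
tab 0.1 [array([ 0.5533, -0.0414,  0.1   ]), array([ 0.5503, -0.096 ,  0.1   ])]
tab 0.12 [array([ 0.5498, -0.0404,  0.12  ]), array([ 0.5468, -0.0941,  0.12  ])]
tab 0.135 [array([ 0.5472, -0.0397,  0.135 ]), array([ 0.5442, -0.0927,  0.135 ])]
top [[[13, 49, 161], [15, 123, 180], [15, 124, 181], [15, 125, 182], [15, 115, 158], [13, 141, 94]], [[15, 124, 169], [14, 61, 112], [16, 69, 126], [15, 84, 134], [15, 120, 170], [15, 125, 175]], [[15, 125, 181], [15, 114, 163], [15, 114, 134], [16, 117, 131], [15, 118, 149], [15, 126, 132]]]
scn [[[14, 159, 96], [15, 133, 172], [14, 125, 145], [17, 20, 117], [13, 164, 145], [13, 165, 145]], [[14, 130, 212], [14, 132, 216], [15, 102, 165], [19, 21, 96], [14, 120, 147], [14, 104, 176]], [[5, 21, 143], [14, 131, 205], [14, 131, 213], [15, 132, 207], [17, 21, 111], [15, 19, 105]]]
```

View pics/pan.png

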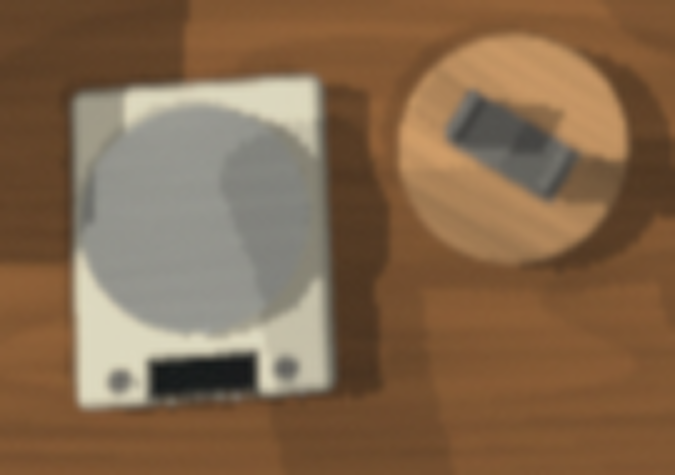

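```bash
python3 - <<'E'
from h import *
import pickle
T,S=pickle.load(open("snap0.pkl","rb"))
np.set_printoptions(precision=4,suppress=True)
print("pan",onz(T,184.6,248.8,.034))
print("bottle top",tri([ray(T,274,132),ray(S,225,240)]), "base",onz(T,275,158,.02))
print("mug",onz(T,408,180,.04),"ramekin",onz(T,298,269,.03),"tinR",onz(T,349,167,.08),"tinL",onz(T,206,163,.06),"salt",tri([ray(T,144,173),ray(S,410,370)]))
print("bigLid",onz(T,247,234,.01))
# spoon tips
print("spoon",[tri([ray(T,*a),ray(S,*b)]) for a,b in [((420,148),(120,80))]])
# lid mask ellipses
for n,s,c in(("top",T,(303,205)),("scn",S,(268,188))):
    f=cv2.cvtColor(s["frame"],cv2.COLOR_RGB2HSV)
    m=cv2.inRange(f,(11,90,120),(18,160,255)) if n=="top" else cv2.inRange(f,(11,90,150),(18,150,255))
    z=np.zeros_like(m);cv2.circle(z,c,27 if n=="top" else 30,255,-1);m&=z
    m=cv2.morphologyEx(m,cv2.MORPH_OPEN,np.ones((3,3),np.uint8))
    cs=max(cv2.findContours(m,0,2)[0],key=cv2.contourArea);h=cv2.convexHull(cs);print(n,cv2.fitEllipse(h),cv2.boundingRect(h))
E
```

```text
pan [0.4459 0.3036 0.034 ]
bottle top [0.7603 0.0216 0.2129] base [0.7465 0.0173 0.02  ]
mug [ 0.663  -0.4137  0.04  ] ramekin [ 0.3808 -0.0526  0.03  ] tinR [ 0.6963 -0.2164  0.08  ] tinL [0.7184 0.2392 0.06  ] salt [0.669  0.4205 0.1175]
bigLid [0.4941 0.1093 0.01  ]
spoon [array([ 0.6877, -0.3642,  0.3169])]
top ((300.30340576171875, 208.60850524902344), (33.97186279296875, 45.36138153076172), 92.32806396484375) (277, 192, 46, 35)
scn ((270.4339904785156, 185.05831909179688), (25.340539932250977, 47.31570816040039), 113.22665405273438) (249, 171, 44, 30)
```

```bash
python3 -m creep '[-1,-2,-2.2,0,0,-1,-5,-5.5,0,0,-1,-8,-8.8,0,0,-1,-11,-12.1,0,0,-1,-14,-15.4,0,0]'; python3 -m creep '[-1,-3,-3.3,0,0,-1,-6,-6.6,0,0,-1,-9,-9.9,0,0,-1,-12,-13.2,0,0,-1,-15,-16.5,0,0]'
```

```text
t: 0.75
tcp_pos: [0.3021, -0.4664, 0.2314]
tool_rot: [[0.288, -0.958, 0.0], [-0.958, -0.288, -0.0], [0.0, -0.0, -1.0]]
force: [0.5, 0.0, -0.3]
opening: 0.996
t: 1.25
tcp_pos: [0.4169, -0.2753, 0.2316]
tool_rot: [[0.288, -0.958, 0.0], [-0.958, -0.288, -0.001], [0.001, -0.0, -1.0]]
force: [0.1, -0.4, 0.2]
opening: 1.001
```

```bash
python3 -m creep '[-1,-4,-4.4,0,6,-1,-8,-8.8,0,12,-1,-12,-13.2,0,18.8,-1,-16.4,-18.2,0,18.8,-1,-16.4,-18.2,0,18.8]'; python3 -m creep '[-1,0,0,0,0,-1,0,0,0,0]'; python3 - <<'E'
from plant import status, eyes, arm
import cv2,pickle
s=eyes.snapshot("wrist"); cv2.imwrite("pics/w1.png",s["frame"][:,:,::-1]);pickle.dump(s,open("w1.pkl","wb"))
E
```

```text
t: 1.75
tcp_pos: [0.5443, -0.0651, 0.2316]
tool_rot: [[-0.035, -0.999, 0.001], [-0.999, 0.035, 0.0], [-0.0, -0.001, -1.0]]
force: [0.6, 0.5, 1.0]
opening: 0.998
t: 1.95
tcp_pos: [0.5436, -0.0664, 0.2311]
tool_rot: [[-0.033, -0.999, -0.0], [-0.999, 0.033, 0.0], [-0.0, 0.0, -1.0]]
force: [-0.1, -0.5, -0.1]
opening: 0.996
```

View pics/w1.png

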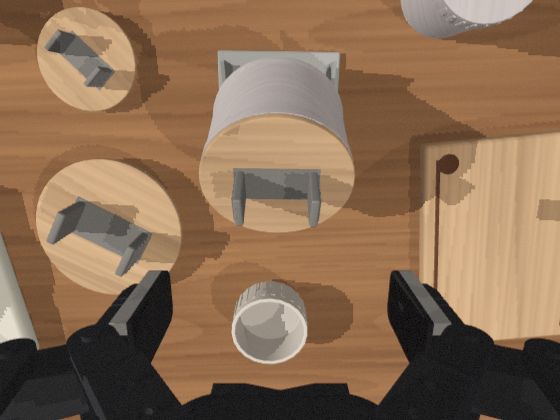

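```bash
python3 - <<'E'
import cv2,pickle
from h import *
s=pickle.load(open("w1.pkl","rb"))
cv2.imwrite("pics/w1c.png",cv2.resize(s["frame"][40:240,190:370,::-1],None,fx=3,fy=3,interpolation=2))
np.set_printoptions(precision=4,suppress=True)
R=np.array([[np.cos(-.036),-np.sin(-.036),0],[np.sin(-.036),np.cos(-.036),0],[0,0,1]])
c=np.array([.580,-.068,0])
for l in [(-.024,0,.104),(-.024-.0105,0,.122)]: print(c+R@l,proj(s,c+R@l))
ez=np.array([-.5,0,.866]);ex=np.array([.866,0,.5]);ey=np.array([0,1.,0]);o=np.array([-.024,0,.104])
for x in(-.013,.013):
  for y in(.029,-.029): print(x,y,"tabtop",proj(s,c+R@(o+ex*x+ey*y+ez*.036)))
for a in range(0,360,45): print(a,"disc top",proj(s,c+R@(o+.057*(ex*np.cos(a/57.3)+ey*np.sin(a/57.3))+ez*.006)))
E
```

```text
[ 0.556  -0.0671  0.104 ] [281.031  181.6992]
[ 0.5455 -0.0668  0.122 ] [281.0616 201.8477]
-0.013 0.029 tabtop [239.9381 229.9045]
-0.013 -0.029 tabtop [322.0761 230.0789]
0.013 0.029 tabtop [236.8855 204.5201]
0.013 -0.029 tabtop [325.4607 204.7083]
0 disc top [281.4276 121.1323]
45 disc top [219.9173 142.7133]
90 disc top [203.6069 187.0871]
135 disc top [231.4081 222.8963]
180 disc top [280.739  235.8515]
225 disc top [330.2264 223.1212]
270 disc top [358.4664 187.4422]
315 disc top [342.7078 142.9975]
```

View pics/w1c.png

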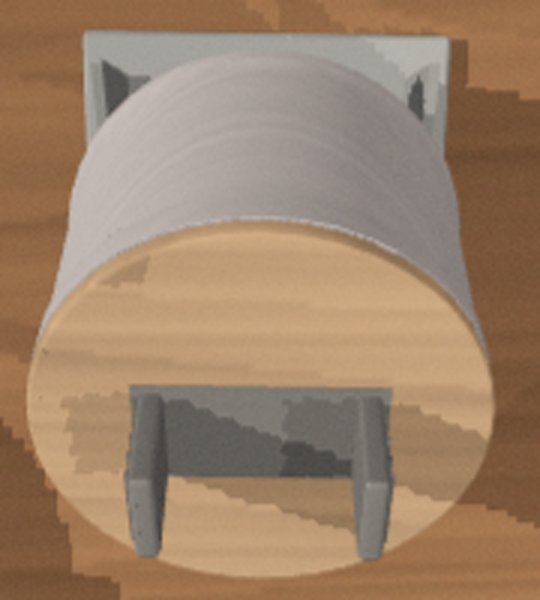

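```bash
python3 -m creep '[-1,-0.25,-0.3,2,0.5,-1,-0.25,-0.3,4,0.5,-1,-0.25,-0.3,6,0.5,-1,-0.25,-0.3,8,0.5,-1,-0.25,-0.3,9,0.5]'; python3 -m creep '[-1,0,0,0,0]'; python3 - <<'E'
from plant import status, eyes, arm
import cv2,pickle
s=eyes.snapshot("wrist"); cv2.imwrite("pics/w2.png",s["frame"][:,:,::-1]);pickle.dump(s,open("w2.pkl","wb"))
E
```

```text
t: 2.5
tcp_pos: [0.5448, -0.0674, 0.1397]
tool_rot: [[-0.048, -0.999, -0.003], [-0.999, 0.048, -0.001], [0.001, 0.003, -1.0]]
force: [0.9, -0.6, 0.2]
opening: 1.0
t: 2.6
tcp_pos: [0.5451, -0.0667, 0.1401]
tool_rot: [[-0.047, -0.999, -0.003], [-0.999, 0.047, -0.0], [0.001, 0.003, -1.0]]
force: [-0.5, -0.2, 0.7]
opening: 0.999
```

View pics/w2.png

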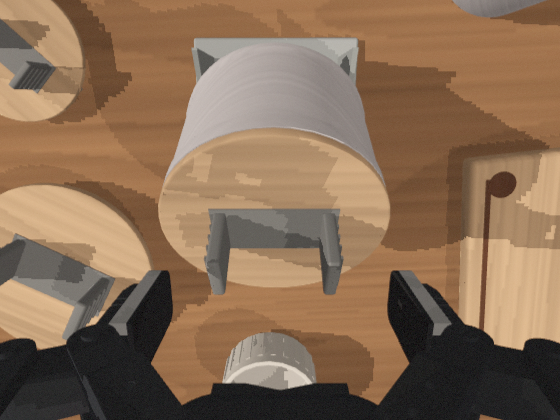

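```bash
python3 -m creep '[-1,-0.2,0,0,0,-1,-0.2,0,0,0,-1,-0.2,0,0,0]';  python3 - <<'E'
from plant import status, eyes, arm
import cv2,pickle
for i in range(3):
  s=eyes.snapshot("wrist"); print(status.get_obs()["tcp_pos"])
cv2.imwrite("pics/w3.png",cv2.resize(s["frame"][190:340,90:470,::-1],None,fx=2,fy=2));pickle.dump(s,open("w3.pkl","wb"))
E
```

```text
t: 2.95
tcp_pos: [0.5471, -0.0631, 0.1422]
tool_rot: [[-0.045, -0.999, 0.002], [-0.999, 0.045, -0.0], [0.0, -0.002, -1.0]]
force: [-0.7, 1.2, 0.3]
opening: 1.003
[ 0.54703961 -0.06310058  0.14200813]
[ 0.54690622 -0.06314401  0.14183243]
[ 0.54681666 -0.06315631  0.14169838]
```

View pics/w3.png

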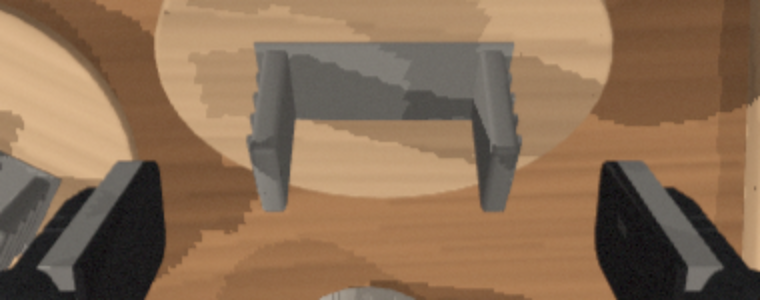

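```bash
python3 -m creep '[-1,0.1,0,1,0,-1,0.1,0,2,0,-1,0.1,0,3,0,-1,0.1,0,3,0,-1,0.1,0,3,0]'; python3 -m creep '[-1,0,0,0,0,-1,0,0,0,0]'; python3 - <<'E'
from plant import status, eyes, arm
import cv2,pickle
for n in("wrist","scene"):
  s=eyes.snapshot(n); 
  f=s["frame"][:,:,::-1]
  if n=="scene": f=cv2.resize(f[140:250,200:320],None,fx=5,fy=5)
  cv2.imwrite(f"pics/{n}4.png",f)
print(status.get_obs()["tcp_pos"])
E
```

```text
t: 3.6
tcp_pos: [0.5463, -0.0641, 0.1107]
tool_rot: [[-0.045, -0.999, -0.001], [-0.999, 0.045, 0.0], [-0.0, 0.001, -1.0]]
force: [0.1, 0.3, 0.2]
opening: 1.001
t: 3.8
tcp_pos: [0.5469, -0.0641, 0.1117]
tool_rot: [[-0.045, -0.999, 0.001], [-0.999, 0.045, -0.0], [0.0, -0.001, -1.0]]
force: [-0.2, -0.3, -0.2]
opening: 0.996
[ 0.546851   -0.06415306  0.11168869]
```

View pics/wrist4.png

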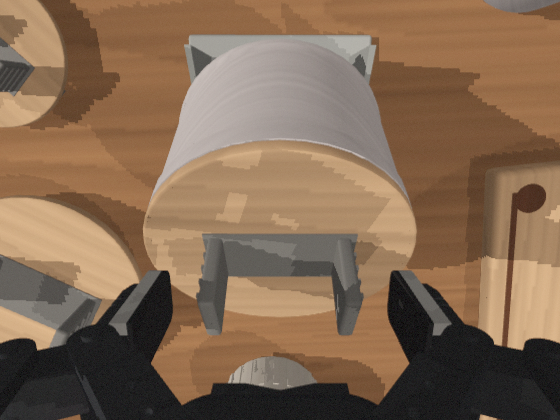

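View pics/scene4.png

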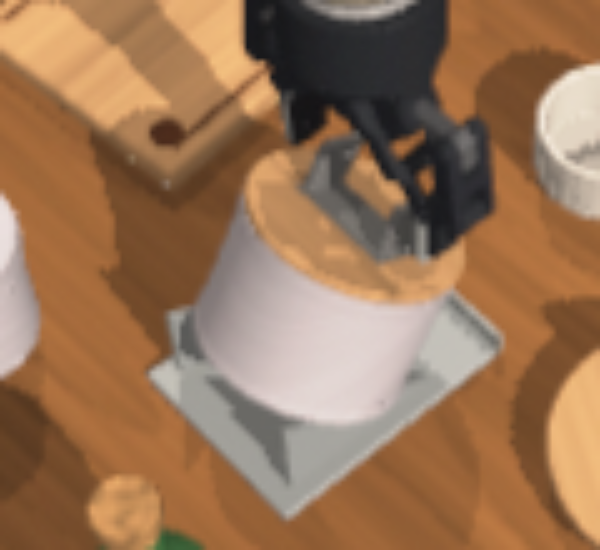

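```bash
python3 -m creep '[-0.4,0,0,0,0,-0.4,0,0,0,0,-0.3,0,0,0,0,-0.2,0,0,0,0,-0.1,0,0,0,0]'; python3 -m creep '[0.1,0,0,0,0,0.2,0,0,0,0,0.2,0,0,0,0]'
```

```text
t: 4.4
tcp_pos: [0.5467, -0.0645, 0.1126]
tool_rot: [[-0.045, -0.999, 0.0], [-0.999, 0.045, -0.001], [0.001, -0.0, -1.0]]
force: [-3.1, -1.0, 8.0]
opening: 0.551
t: 4.7
tcp_pos: [0.5466, -0.0648, 0.1138]
tool_rot: [[-0.045, -0.999, 0.0], [-0.999, 0.045, -0.002], [0.002, -0.0, -1.0]]
force: [-6.3, -1.1, 17.1]
opening: 0.482
```

```bash
python3 -m creep '[0.3,0,0,-0.1,0,0.3,0,0,-0.2,0,0.3,0,0,-0.2,0]'; python3 - <<'E'
from plant import status, eyes, arm
import cv2,pickle
for n in("wrist","scene"):
  s=eyes.snapshot(n); 
  f=s["frame"][:,:,::-1]
  if n=="scene": f=cv2.resize(f[140:250,200:320],None,fx=5,fy=5)
  cv2.imwrite(f"pics/{n}5.png",f)
E
```

```text
t: 5.0
tcp_pos: [0.5465, -0.0648, 0.1141]
tool_rot: [[-0.045, -0.999, 0.0], [-0.999, 0.045, -0.001], [0.001, -0.0, -1.0]]
force: [-3.0, -1.7, 8.2]
opening: 0.481
```

View pics/wrist5.png

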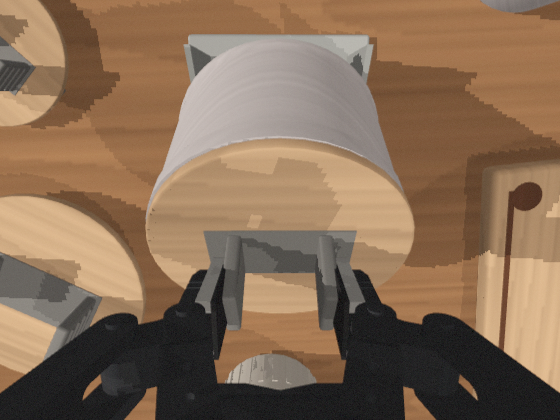

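View pics/scene5.png

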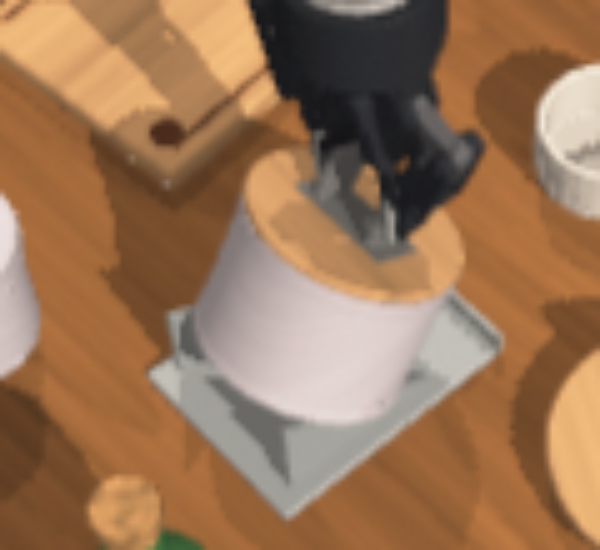

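```bash
python3 -m creep '[0.3,0,0.05,-0.1,0,0.3,0,0.1,-0.2,0,0.3,0,0.15,-0.3,0,0.3,0,0.2,-0.4,0,0.3,0,0.2,-0.4,0]'; python3 - <<'E'
from plant import status, eyes, arm
import cv2,pickle
for n in("wrist","scene"):
  s=eyes.snapshot(n); 
  f=s["frame"][:,:,::-1]
  if n=="scene": f=cv2.resize(f[140:250,200:320],None,fx=5,fy=5)
  cv2.imwrite(f"pics/{n}6.png",f)
E
```

```text
t: 5.6
tcp_pos: [0.5445, -0.0639, 0.1172]
tool_rot: [[-0.045, -0.999, -0.0], [-0.999, 0.045, 0.0], [-0.0, 0.0, -1.0]]
force: [-0.2, 0.2, -2.1]
opening: 0.48
```

View pics/scene6.png

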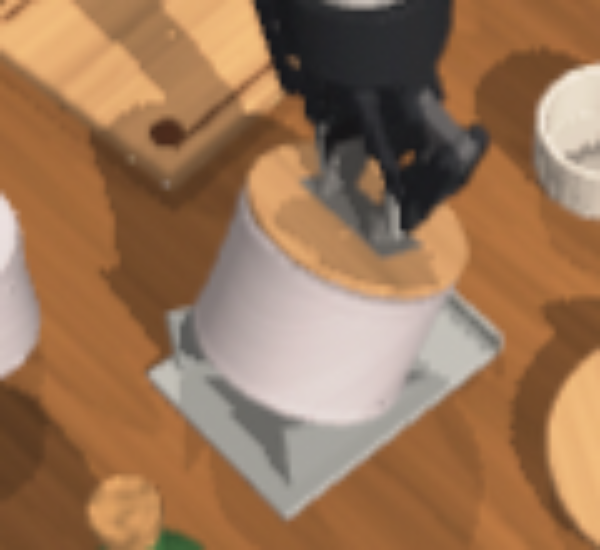

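```bash
python3 -m creep '[0.3,0,0.2,-0.35,0,0.3,0,0.4,-0.7,0,0.3,0,0.6,-1.05,0,0.3,0,0.9,-1.55,0,0.3,0,1.3,-2.25,0]';python3 -m creep '[0.3,0,0.6,-1,0,0.3,0,1.2,-2.1,0,0.3,0,1.8,-3.5,0,0.3,0,2,-5.5,0,0.3,0,2,-5.5,0]'; python3 - <<'E'
from plant import status, eyes, arm
import cv2,pickle
for n in("wrist","scene"):
  s=eyes.snapshot(n); 
  f=s["frame"][:,:,::-1]
  pickle.dump(s,open(f"{n}7.pkl","wb"))
  if n=="scene": f=cv2.resize(f[80:250,180:350],None,fx=3.5,fy=3.5)
  cv2.imwrite(f"pics/{n}7.png",f)
E
```

```text
t: 6.2
tcp_pos: [0.5312, -0.0635, 0.1402]
tool_rot: [[-0.045, -0.999, -0.0], [-0.999, 0.045, -0.0], [0.0, 0.0, -1.0]]
force: [-0.9, -0.8, -0.8]
opening: 0.478
t: 6.7
tcp_pos: [0.5131, -0.0626, 0.1982]
tool_rot: [[-0.045, -0.999, 0.006], [-0.999, 0.045, -0.001], [0.001, -0.006, -1.0]]
force: [1.7, 0.7, -0.8]
opening: 0.478
```

View pics/scene7.png

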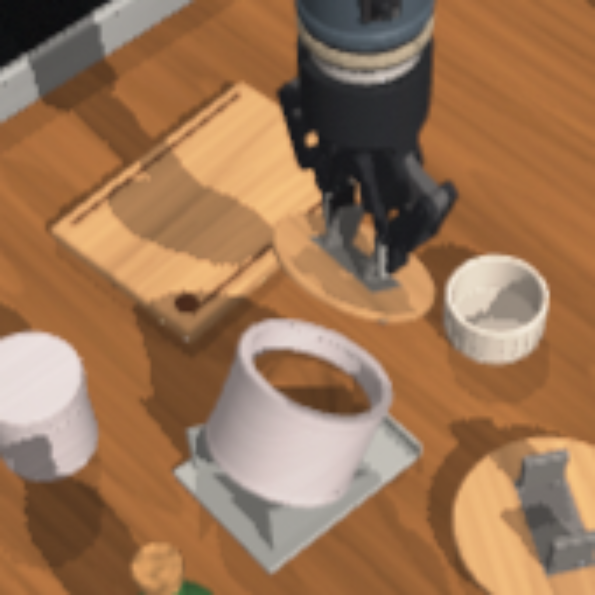

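View pics/wrist7.png

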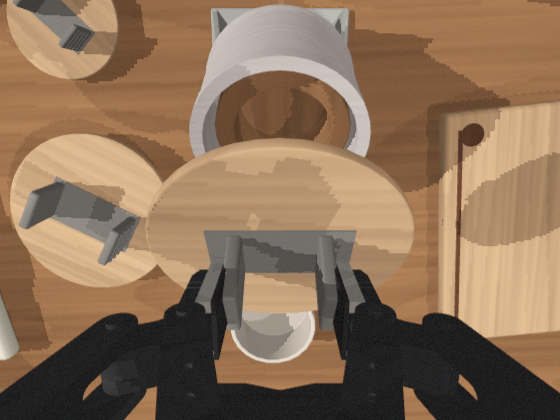

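```bash
python3 -m creep '[0.3,3,0.8,0,0,0.3,7.5,2,0,0,0.3,12,3.2,0,0,0.3,16.5,4.5,0,0,0.3,21,6,1,0]'; python3 -m creep '[0.3,2,0.6,1.5,0,0.3,2.9,0.8,4,0,0.3,2.9,0.8,7,0,0.3,2.9,0.8,9,0,0.3,2.9,0.8,9,0]';python3 -m creep '[0.3,0,0,0,0,0.3,0,0,0,0]'; python3 - <<'E'
from plant import status, eyes, arm
import cv2,pickle
for n in("wrist","scene"):
  s=eyes.snapshot(n); 
  f=s["frame"][:,:,::-1]
  pickle.dump(s,open(f"{n}8.pkl","wb"))
  if n=="scene": f=cv2.resize(f[50:220,160:330],None,fx=3.5,fy=3.5)
  cv2.imwrite(f"pics/{n}8.png",f)
print(status.get_obs()["tcp_pos"])
E
```

```text
t: 7.3
tcp_pos: [0.442, -0.2714, 0.1849]
tool_rot: [[-0.045, -0.999, 0.001], [-0.999, 0.045, -0.001], [0.001, -0.002, -1.0]]
force: [1.3, -0.1, -1.4]
opening: 0.48
t: 7.8
tcp_pos: [0.4302, -0.2968, 0.0912]
tool_rot: [[-0.045, -0.999, -0.007], [-0.999, 0.045, 0.005], [-0.004, 0.007, -1.0]]
force: [0.1, 0.6, -2.1]
opening: 0.482
t: 8.0
tcp_pos: [0.4338, -0.2986, 0.0958]
tool_rot: [[-0.045, -0.999, 0.002], [-0.999, 0.045, -0.001], [0.001, -0.002, -1.0]]
force: [0.3, -0.6, -1.4]
opening: 0.481
[ 0.4337368  -0.29862779  0.0960134 ]
```

View pics/scene8.png

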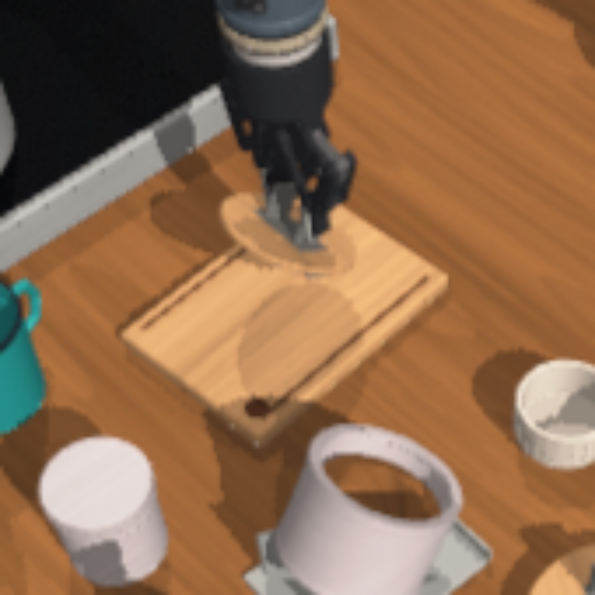

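View pics/wrist8.png

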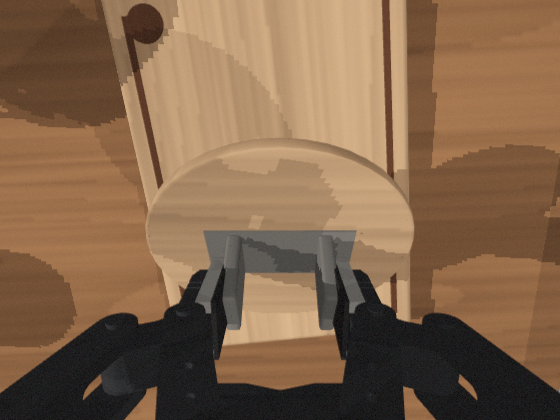

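```bash
python3 - <<'E'
import pickle
from h import *
s=pickle.load(open("wrist8.pkl","rb"))
np.set_printoptions(precision=4,suppress=True)
for p in [(168,345),(245,341),(330,336),(409,334),(406,200),(148,200)]: print(p,onz(s,*p,.018))
E
```

```text
(168, 345) [ 0.3441 -0.2155  0.018 ]
(245, 341) [ 0.3449 -0.2697  0.018 ]
(330, 336) [ 0.3463 -0.3291  0.018 ]
(409, 334) [ 0.3454 -0.3839  0.018 ]
(406, 200) [ 0.4425 -0.3767  0.018 ]
(148, 200) [ 0.4497 -0.217   0.018 ]
```

```bash
python3 -m creep '[0.3,0,0,1,0,0.3,0,0,2,0,0.3,0,0,2.8,0,0.3,0,0,3.4,0,0.3,0,0,3.5,0]'; python3 -m creep '[0.3,0,0,0.1,0,0.3,0,0,0.2,0,0.3,0,0,0.3,0,0.3,0,0,0.3,0]'
```

```text
t: 8.6
tcp_pos: [0.4323, -0.2978, 0.0586]
tool_rot: [[-0.045, -0.999, -0.002], [-0.999, 0.045, 0.001], [-0.001, 0.002, -1.0]]
force: [0.6, -0.3, -1.7]
opening: 0.483
t: 9.0
tcp_pos: [0.4329, -0.2983, 0.0569]
tool_rot: [[-0.045, -0.999, 0.0], [-0.999, 0.045, -0.0], [0.0, -0.0, -1.0]]
force: [-0.1, -0.5, -1.0]
opening: 0.481
```

```bash
python3 -m creep '[0.3,0,0,0.1,0,0.3,0,0,0.2,0,0.3,0,0,0.2,0]';python3 -m creep '[0.3,0,0,0.1,0,0.3,0,0,0.2,0,0.3,0,0,0.2,0]'
```

```text
t: 9.3
tcp_pos: [0.4335, -0.2985, 0.0557]
tool_rot: [[-0.045, -0.999, 0.001], [-0.999, 0.045, -0.001], [0.001, -0.001, -1.0]]
force: [-0.5, 0.7, 6.2]
opening: 0.48
t: 9.6
tcp_pos: [0.434, -0.2986, 0.055]
tool_rot: [[-0.045, -0.999, 0.001], [-0.999, 0.045, -0.001], [0.001, -0.001, -1.0]]
force: [-1.9, 1.8, 15.3]
opening: 0.481
```

```bash
python3 -m creep '[-0.02,0,-0.1,-0.1,0,-0.04,0,-0.2,0,0,-0.06,0,-0.3,0.1,0,-0.06,0,-0.4,0.2,0,-0.06,0,-0.5,0.3,0]'; python3 - <<'E'
from plant import status, eyes, arm
import cv2,pickle
for n in("wrist","scene"):
  s=eyes.snapshot(n); 
  f=s["frame"][:,:,::-1]
  if n=="scene": f=cv2.resize(f[50:220,160:330],None,fx=3.5,fy=3.5)
  cv2.imwrite(f"pics/{n}9.png",f)
print(status.get_obs()["tcp_pos"])
E
```

```text
t: 10.1
tcp_pos: [0.4393, -0.2989, 0.0502]
tool_rot: [[-0.045, -0.999, 0.002], [-0.999, 0.045, -0.001], [0.001, -0.002, -1.0]]
force: [2.1, -0.4, 4.5]
opening: 0.534
[ 0.43930945 -0.29874938  0.05009429]
```

View pics/wrist9.png

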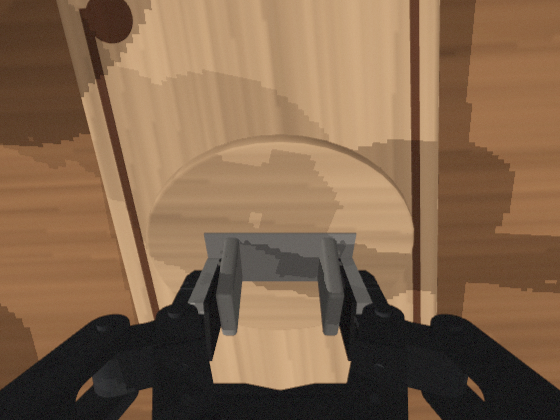

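View pics/scene9.png

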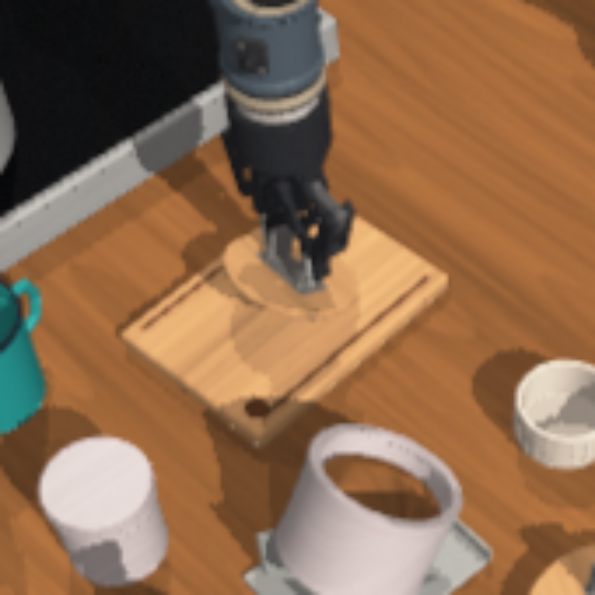

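```bash
python3 -m creep '[-0.06,0,-0.15,0.15,0,-0.06,0,-0.3,0.3,0,-0.06,0,-0.5,0.45,0,-0.06,0,-0.7,0.6,0,-0.06,0,-0.9,0.75,0]';python3 -m creep '[-0.06,0,-0.1,0.05,0,-0.06,0,-0.3,0.1,0,-0.06,0,-0.5,0.15,0,-0.06,0,-0.5,0.15,0]'; python3 - <<'E'
from plant import status, eyes, arm
import cv2,pickle
for n in("wrist","scene"):
  s=eyes.snapshot(n); 
  f=s["frame"][:,:,::-1]
  if n=="scene": f=cv2.resize(f[50:220,160:330],None,fx=3.5,fy=3.5)
  cv2.imwrite(f"pics/{n}10.png",f)
print(status.get_obs()["tcp_pos"])
E
```

```text
t: 10.7
tcp_pos: [0.4462, -0.2988, 0.0418]
tool_rot: [[-0.045, -0.999, -0.002], [-0.999, 0.045, 0.0], [-0.0, 0.002, -1.0]]
force: [0.3, -1.2, 2.4]
opening: 0.531
t: 11.1
tcp_pos: [0.4512, -0.2987, 0.0402]
tool_rot: [[-0.045, -0.999, -0.001], [-0.999, 0.045, 0.001], [-0.001, 0.001, -1.0]]
force: [0.2, 0.3, -1.1]
opening: 0.527
[ 0.45182978 -0.29877166  0.04044781]
```

View pics/wrist10.png

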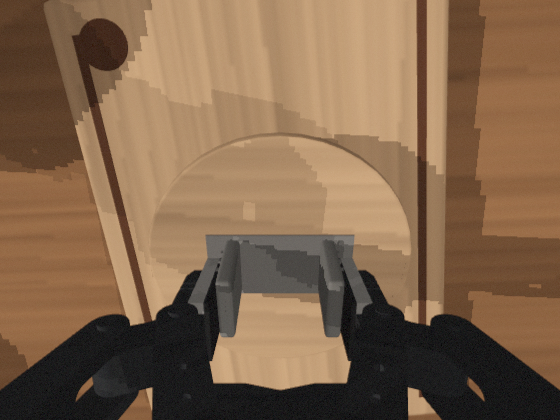

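View pics/scene10.png

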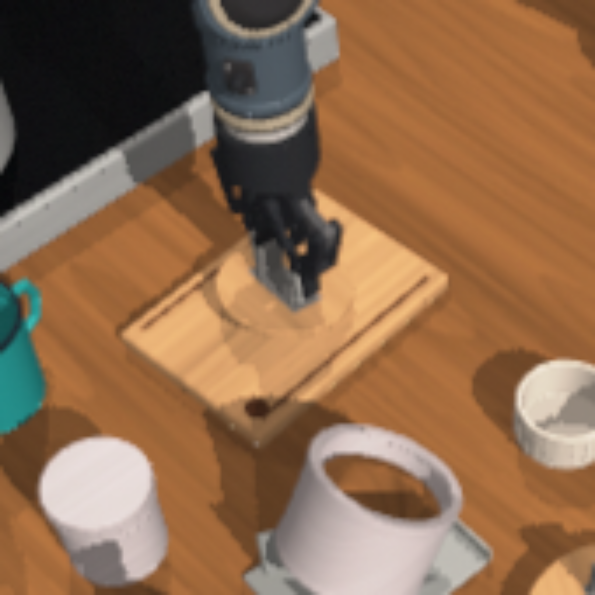

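```bash
python3 -m creep '[-0.06,0,0,0.1,0,-0.06,0,0,0.2,0,-0.06,0,0,0.2,0]';python3 -m creep '[-0.06,0,-0.1,0.1,0,-0.06,0,-0.2,0.2,0,-0.06,0,-0.2,0.2,0]'; python3 - <<'E'
from plant import status, eyes, arm
import cv2,pickle
for n in("wrist",):
  s=eyes.snapshot(n); 
  f=s["frame"][:,:,::-1]
  cv2.imwrite(f"pics/{n}11.png",f)
print(status.get_obs()["tcp_pos"])
E
```

```text
t: 11.5
tcp_pos: [0.4527, -0.299, 0.0396]
tool_rot: [[-0.045, -0.999, 0.001], [-0.999, 0.045, -0.0], [0.0, -0.001, -1.0]]
force: [-0.4, 1.7, 4.3]
opening: 0.531
t: 11.8
tcp_pos: [0.4555, -0.2991, 0.038]
tool_rot: [[-0.044, -0.999, 0.003], [-0.999, 0.044, -0.001], [0.001, -0.003, -1.0]]
force: [0.5, 2.1, 7.6]
opening: 0.531
[ 0.45548406 -0.29907794  0.03801287]
```

View pics/wrist11.png

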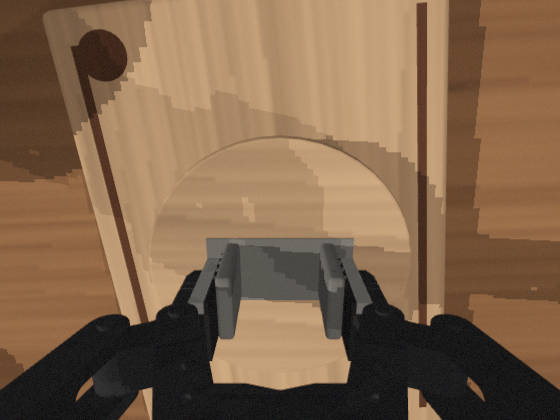

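```bash
python3 -m creep '[-0.06,0,-0.05,0.1,0,-0.06,0,-0.1,0.2,0,-0.06,0,-0.1,0.2,0]';python3 -m creep '[-0.06,0,0,0.1,0,-0.06,0,0,0.2,0,-0.06,0,0,0.2,0]'; python3 - <<'E'
from plant import status, eyes, arm
import cv2,pickle
for n in("wrist","scene"):
  s=eyes.snapshot(n); 
  f=s["frame"][:,:,::-1]
  if n=="scene": f=cv2.resize(f[90:190,190:300],None,fx=5.5,fy=5.5)
  cv2.imwrite(f"pics/{n}12.png",f)
print(status.get_obs()["tcp_pos"])
E
```

```text
t: 12.15
tcp_pos: [0.4572, -0.2991, 0.0366]
tool_rot: [[-0.044, -0.999, 0.004], [-0.999, 0.044, -0.001], [0.001, -0.004, -1.0]]
force: [-0.1, 2.4, 10.2]
opening: 0.53
t: 12.45
tcp_pos: [0.4574, -0.2992, 0.0352]
tool_rot: [[-0.044, -0.999, 0.005], [-0.999, 0.044, -0.001], [0.001, -0.005, -1.0]]
force: [-1.3, 1.8, 13.4]
opening: 0.532
[ 0.45746704 -0.29917302  0.03523742]
```

View pics/scene12.png

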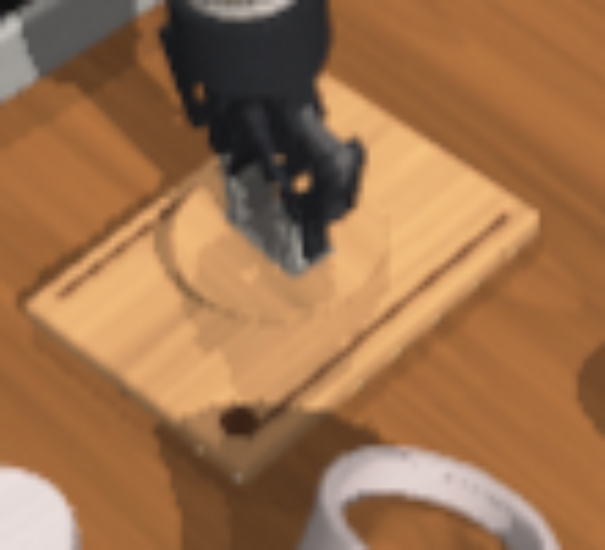

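View pics/wrist12.png

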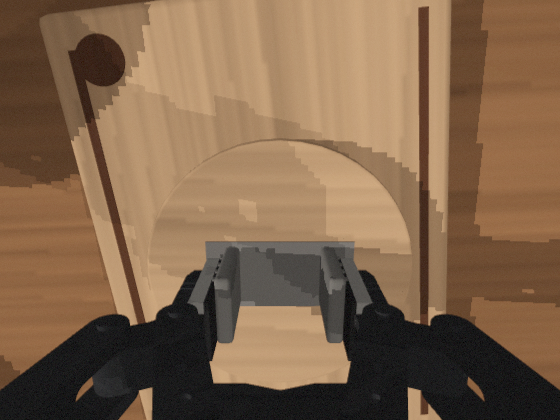

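```bash
python3 -m creep '[-0.1,0,0,0,0,-0.15,0,0,0,0,-0.2,0,0,0,0,-0.25,0,0,0,0,-0.3,0,0,-0.1,0]';python3 -m creep '[-0.35,0,0,0,0,-0.4,0,0,0,0,-0.5,0,0,0,0,-0.7,0,0,0,0,-1,0,0,-0.3,0]'; python3 - <<'E'
from plant import status, eyes, arm
import cv2,pickle
for n in("wrist","scene"):
  s=eyes.snapshot(n); 
  f=s["frame"][:,:,::-1]
  if n=="scene": f=cv2.resize(f[90:190,190:300],None,fx=5.5,fy=5.5)
  cv2.imwrite(f"pics/{n}13.png",f)
print(status.get_obs()["tcp_pos"])
E
```

```text
t: 13.05
tcp_pos: [0.4547, -0.2991, 0.0336]
tool_rot: [[-0.045, -0.999, -0.0], [-0.999, 0.045, 0.0], [-0.0, 0.0, -1.0]]
force: [-0.7, 0.5, -1.3]
opening: 0.646
t: 13.55
tcp_pos: [0.4546, -0.2991, 0.0365]
tool_rot: [[-0.045, -0.999, -0.001], [-0.999, 0.045, 0.0], [-0.0, 0.001, -1.0]]
force: [0.2, 0.3, 0.5]
opening: 0.988
[ 0.45517997 -0.2994071   0.03721112]
```

View pics/scene13.png

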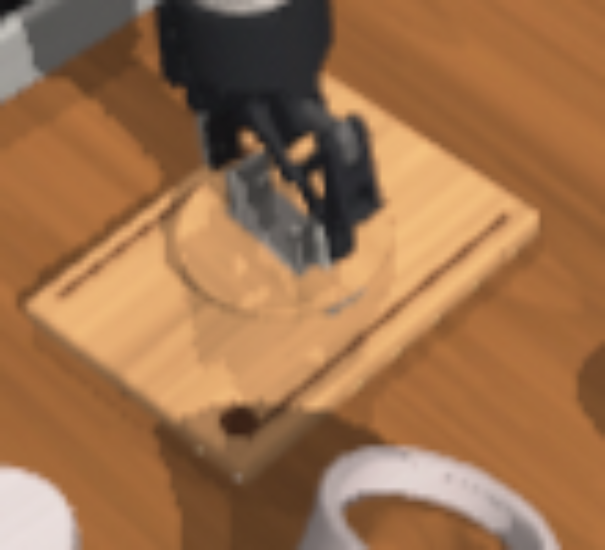

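View pics/wrist13.png

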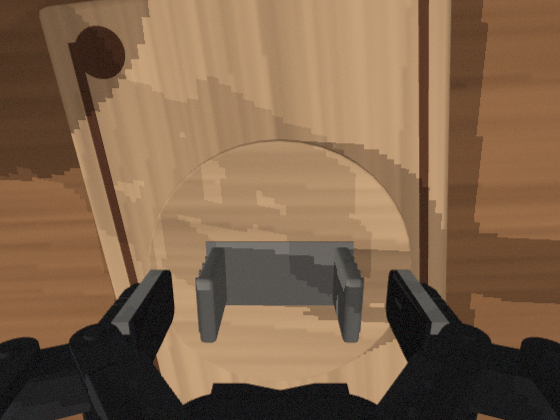

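```bash
python3 -m creep '[-1,0,0,-2,0,-1,0,0,-5,0,-1,0,0,-9.5,0,0,0,0,-14,0,1,0,0,-18,0]';python3 -m creep '[1,-3,-1,-2,0,1,-7.5,-2.8,-2,0,1,-12,-4.5,-2,0,1,-16.5,-6.1,-2,0,1,-21,-7.8,-2,0]';python3 -m creep '[1,-2,-0.8,0,0,1,-2.9,-1.1,0,0,1,-2.9,-1.1,0,0,1,-2.9,-1.1,0,0,1,-2.9,-1.1,0,0]'; python3 - <<'E'
from plant import status, eyes, arm
import cv2,pickle
for n in("wrist","scene","top"):
  s=eyes.snapshot(n); 
  f=s["frame"][:,:,::-1]
  pickle.dump(s,open(f"{n}14.pkl","wb"))
  cv2.imwrite(f"pics/{n}14.png",f)
print(status.get_obs()["tcp_pos"])
E
```

```text
t: 14.15
tcp_pos: [0.455, -0.2992, 0.2192]
tool_rot: [[-0.045, -0.999, 0.001], [-0.999, 0.045, -0.001], [0.001, -0.001, -1.0]]
force: [-0.0, -1.6, -0.3]
opening: 0.693
t: 14.65
tcp_pos: [0.5425, -0.0913, 0.2372]
tool_rot: [[-0.045, -0.999, 0.001], [-0.999, 0.045, -0.0], [0.0, -0.001, -1.0]]
force: [0.3, -0.2, -0.2]
opening: 0.005
t: 15.15
tcp_pos: [0.554, -0.0669, 0.2367]
tool_rot: [[-0.049, -0.999, -0.001], [-0.999, 0.049, -0.001], [0.001, 0.0, -1.0]]
force: [-0.4, 0.5, -0.2]
opening: -0.002
[ 0.55423763 -0.06594674  0.23683524]
```

View pics/wrist14.png

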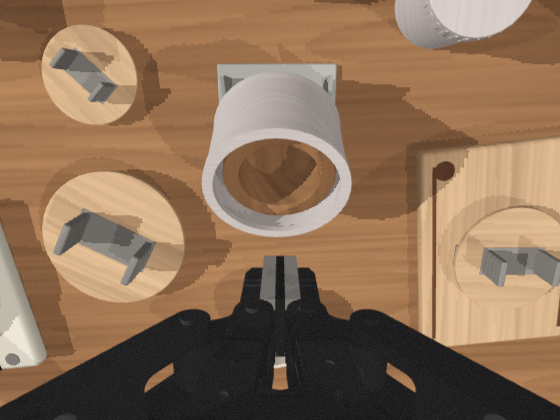

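View pics/scene14.png

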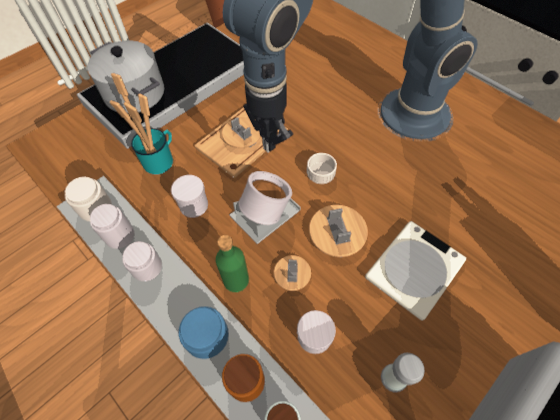

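```bash
python3 - <<'E'
import pickle
from h import *
s=pickle.load(open("wrist14.pkl","rb"))
c=s["frame"][110:250,190:365,::-1].astype(float)
c=np.clip(c*1.6,0,255).astype(np.uint8)
cv2.imwrite("pics/w14c.png",cv2.resize(c,None,fx=4,fy=4,interpolation=2))
E
```

```text
(no output)
```

View pics/w14c.png

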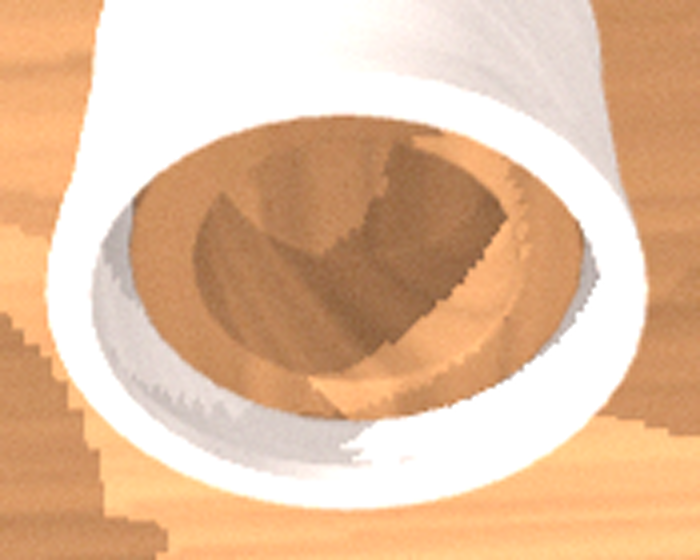

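```bash
cat > pc.py <<'E'
from h import *
yaw=-.043
def frame(c):
    R=np.array([[np.cos(yaw),-np.sin(yaw),0],[np.sin(yaw),np.cos(yaw),0],[0,0,1]])
    return np.array([c[0],c[1],0]),R
ez=np.array([-.5,0,.866]);ex=np.array([.866,0,.5]);ey=np.array([0,1.,0]);o=np.array([-.024,0,.104])
def circ(s,c,lat,ly,dep,r):
    t,R=frame(c);P=[]
    for a in np.linspace(0,2*np.pi,73):
        P.append(proj(s,t+R@(o+ex*(lat+r*np.cos(a))+ey*(ly+r*np.sin(a))-ez*dep)))
    P=np.array(P);return np.r_[P[:,0].min(),P[:,0].max(),P[:,1].min(),P[:,1].max()]
E
python3 - <<'E'
import pickle
from pc import *
s=pickle.load(open("wrist14.pkl","rb"))
np.set_printoptions(precision=1,suppress=True)
for c in [(.584,-.0645),(.586,-.0645),(.582,-.063)]:
  print(c,"rim",circ(s,c,0,0,0,.057),"open",circ(s,c,0,0,0,.049))
  for lat in(-.004,-.008): print(lat,"cup out",circ(s,c,lat,0,.021,.0465),"in",circ(s,c,lat,0,.021,.0325))
f=lambda a:[190+a[0]/4,190+a[1]/4,110+a[2]/4,110+a[3]/4]
print("meas rim",np.array(f((47,645,72,508))),"open",np.array(f((92,600,115,470))),"cupout",np.array(f((131,583,115,418))),"in",np.array(f((193,522,140,380))))
E
```

```text
(0.584, -0.0645) rim [200.4 350.6 125.6 235.1] open [211.2 339.9 135.7 229.3]
-0.004 cup out [218.3 333.2 125.7 212.5] in [235.7 315.8 141.5 201.8]
-0.008 cup out [218.9 332.7 130.4 215.5] in [236.2 315.5 145.8 204.9]
(0.586, -0.0645) rim [200.1 350.6 122.5 233. ] open [210.9 339.9 132.6 227.1]
-0.004 cup out [218.  333.2 122.9 210.4] in [235.5 315.8 138.8 199.6]
-0.008 cup out [218.6 332.7 127.6 213.4] in [235.9 315.4 143.2 202.7]
(0.582, -0.063) rim [198.7 348.6 128.8 237.3] open [209.5 337.9 138.8 231.6]
-0.004 cup out [216.7 331.4 128.7 214.7] in [234.1 314.  144.3 204. ]
-0.008 cup out [217.3 330.9 133.3 217.6] in [234.5 313.7 148.6 207.1]
meas rim [201.8 351.2 128.  237. ] open [213.  340.  138.8 227.5] cupout [222.8 335.8 138.8 214.5] in [238.2 320.5 145.  205. ]
```

```bash
python3 -m creep '[1,0,-0.8,1.5,0,1,0,-1.6,3.5,0,1,0,-1.6,6,0,1,0,-1.6,8.5,0,1,0,-1.6,10,0]';python3 -m creep '[1,0,0,0,0,1,0,0,0,0,1,0,0,0,0]'; python3 - <<'E'
from plant import status, eyes, arm
import cv2,pickle
for n in("wrist","scene"):
  s=eyes.snapshot(n); 
  f=s["frame"][:,:,::-1]
  pickle.dump(s,open(f"{n}15.pkl","wb"))
  if n=="scene": f=cv2.resize(f[130:250,200:330],None,fx=4.5,fy=4.5)
  cv2.imwrite(f"pics/{n}15.png",f)
print(status.get_obs()["tcp_pos"])
E
```

```text
t: 15.8
tcp_pos: [0.5695, -0.0654, 0.1338]
tool_rot: [[-0.045, -0.999, -0.004], [-0.999, 0.045, 0.0], [-0.0, 0.004, -1.0]]
force: [-0.4, 0.1, 0.4]
opening: 0.001
t: 16.1
tcp_pos: [0.5716, -0.0652, 0.138]
tool_rot: [[-0.045, -0.999, 0.003], [-0.999, 0.045, -0.0], [0.0, -0.003, -1.0]]
force: [0.2, 1.0, 0.3]
opening: -0.002
[ 0.57145246 -0.06529131  0.13810511]
```

View pics/wrist15.png

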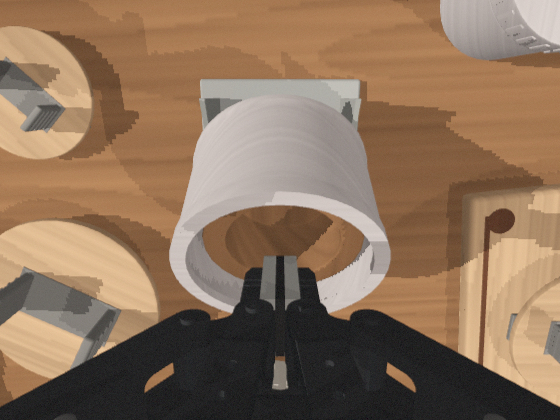

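View pics/scene15.png

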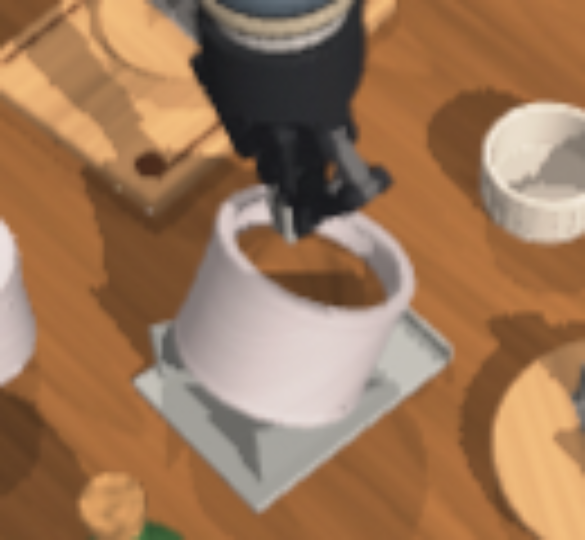

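```bash
python3 - <<'E'
import pickle
from pc import *
s=pickle.load(open("wrist15.pkl","rb"))
c=s["frame"][185:320,165:400,::-1].astype(float)
c=np.clip(c*1.8,0,255).astype(np.uint8)
cv2.imwrite("pics/w15c.png",cv2.resize(c,None,fx=3.3,fy=3.3,interpolation=2))
np.set_printoptions(precision=1,suppress=True)
c=(.5825,-.0652); print(circ(s,c,0,0,0,.057),circ(s,c,-.005,-.0022,.021,.0465),circ(s,c,-.005,-.0022,.021,.0325))
E
```

```text
[169.2 390.9 191.  319.4] [202.  365.9 183.8 286. ] [227.  340.7 203.8 274.4]
```

View pics/w15c.png

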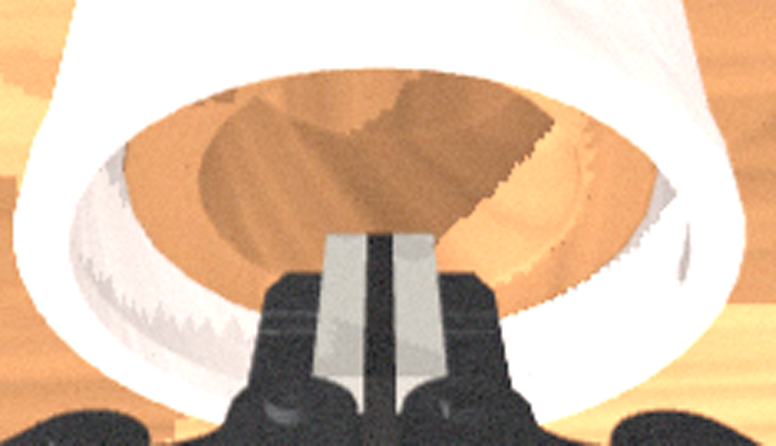

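```bash
python3 -m creep '[1,0.17,0.12,1.2,0,1,0.17,0.12,2.5,0,1,0.17,0.12,4,0,1,0.17,0.12,5,0,1,0.17,0.12,6,0]';python3 -m creep '[1,0,0,0.4,0,1,0,0,0.8,0,1,0,0,1.2,0,1,0,0,1.2,0,1,0,0,1.2,0]'; python3 - <<'E'
from plant import status, eyes, arm
import cv2,pickle
for n in("wrist","scene"):
  s=eyes.snapshot(n); 
  f=s["frame"][:,:,::-1]
  pickle.dump(s,open(f"{n}16.pkl","wb"))
  if n=="scene": f=cv2.resize(f[130:250,200:330],None,fx=4.5,fy=4.5)
  cv2.imwrite(f"pics/{n}16.png",f)
print(status.get_obs()["tcp_pos"])
E
```

```text
t: 16.7
tcp_pos: [0.5688, -0.0668, 0.0753]
tool_rot: [[-0.045, -0.999, -0.001], [-0.999, 0.045, 0.0], [-0.0, 0.001, -1.0]]
force: [-0.1, 0.3, -0.1]
opening: -0.001
t: 17.2
tcp_pos: [0.5695, -0.0669, 0.0651]
tool_rot: [[-0.045, -0.999, 0.001], [-0.999, 0.045, -0.0], [0.0, -0.001, -1.0]]
force: [-0.3, 0.7, -0.3]
opening: 0.001
[ 0.56958414 -0.06692247  0.06520476]
```

View pics/wrist16.png

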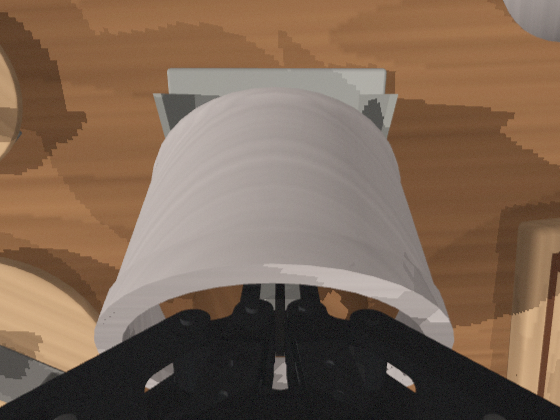

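View pics/scene16.png

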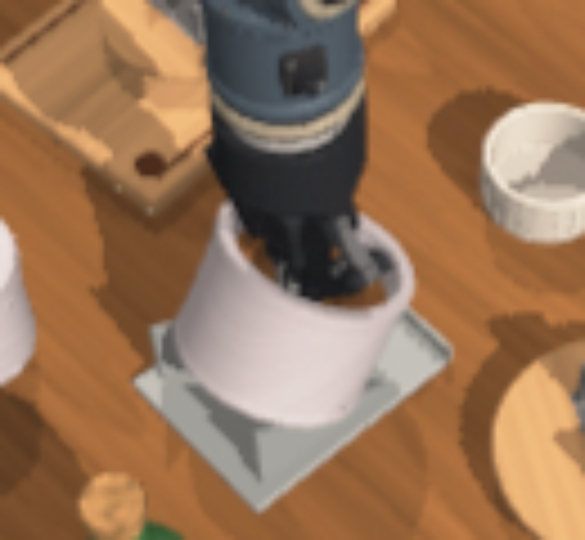

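```bash
python3 -m creep '[0.6,0,0,0,0,0.4,0,0,0,0,0.3,0,0,0,0,0.25,0,0,0,0,0.2,0,0,0,0]';python3 -m creep '[0.15,0,0,0,0,0.1,0,0,0,0,0.05,0,0,0,0]'
```

```text
t: 17.8
tcp_pos: [0.5649, -0.0666, 0.064]
tool_rot: [[-0.045, -0.999, -0.009], [-0.999, 0.045, -0.0], [0.001, 0.009, -1.0]]
force: [-10.1, 1.3, 4.1]
opening: 0.397
t: 18.1
tcp_pos: [0.565, -0.0675, 0.0644]
tool_rot: [[-0.046, -0.999, -0.009], [-0.999, 0.046, -0.001], [0.002, 0.009, -1.0]]
force: [-9.1, -0.1, 6.7]
opening: 0.461
```

```bash
python3 - <<'E'
from plant import status, eyes, arm
import cv2,pickle
for n in("wrist","scene"):
  s=eyes.snapshot(n); 
  f=s["frame"][:,:,::-1]
  pickle.dump(s,open(f"{n}17.pkl","wb"))
  if n=="scene": f=cv2.resize(f[130:250,200:330],None,fx=4.5,fy=4.5)
  cv2.imwrite(f"pics/{n}17.png",f)
o=status.get_obs();print(o["tcp_pos"],o["force"],o["torque"])
E
```

```text
[ 0.56517248 -0.06744366  0.06439112] [-9.36253632 -0.74076361  5.66592646] [-0.10934853  1.48630633 -0.02618151]
```

View pics/wrist17.png

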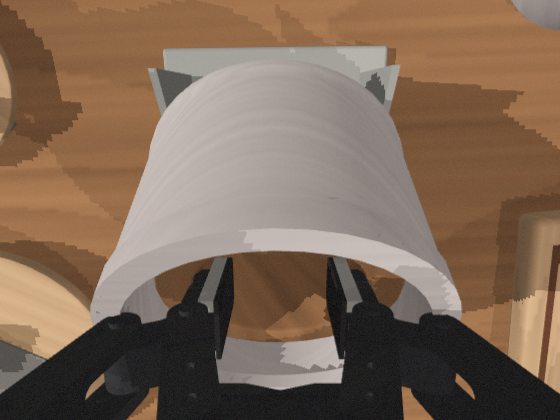

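View pics/scene17.png

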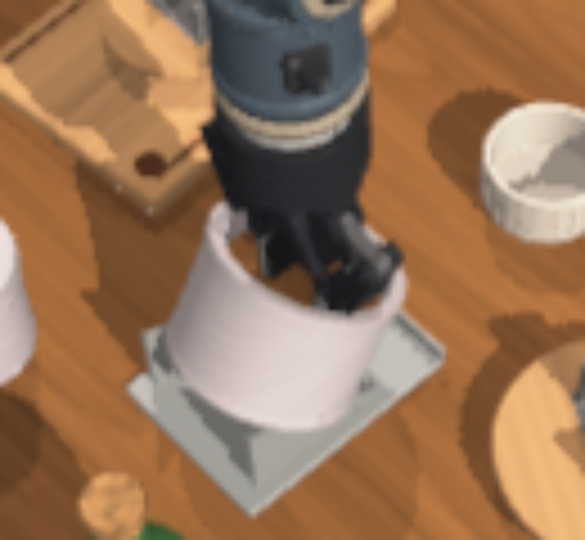

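```bash
python3 -m creep '[0.3,0,0,0,0,0.5,0,0,0,0,0.8,0,0,0,0,0.8,0,0,0,0]'; python3 - <<'E'
from plant import status, eyes, arm
import cv2,pickle
from pc import *
for n in("wrist","scene","top"):
  s=eyes.snapshot(n); 
  f=s["frame"][:,:,::-1]
  pickle.dump(s,open(f"{n}18.pkl","wb"))
  if n=="scene": f=cv2.resize(f[130:250,200:330],None,fx=4.5,fy=4.5)
  cv2.imwrite(f"pics/{n}18.png",f)
a=pickle.load(open("scene16.pkl","rb"));b=pickle.load(open("scene18.pkl","rb"))
ga,gb=[cv2.cvtColor(x["frame"][200:250,225:300],cv2.COLOR_RGB2GRAY).astype(np.float32) for x in(a,b)]
print(cv2.phaseCorrelate(ga,gb))
ga,gb=[cv2.cvtColor(x["frame"][215:248,225:285],cv2.COLOR_RGB2GRAY) for x in(a,b)]
# template match foot corner 
t=cv2.cvtColor(a["frame"],cv2.COLOR_RGB2GRAY)[205:246,228:275]; r=cv2.matchTemplate(cv2.resize(cv2.cvtColor(b["frame"],cv2.COLOR_RGB2GRAY)[195:256,218:285],None,fx=4,fy=4,interpolation=2),cv2.resize(t,None,fx=4,fy=4,interpolation=2),5)
m=cv2.minMaxLoc(r);d=(m[3][0]/4-10,m[3][1]/4-10);print(m[1],d)
p=(252,235);print(onz(b,p[0]+d[0],p[1]+d[1],0)-onz(a,*p,0))
o=status.get_obs();print(o["tcp_pos"],o["force"])
E
```

```text
t: 18.6
tcp_pos: [0.5697, -0.0669, 0.0649]
tool_rot: [[-0.045, -0.999, 0.001], [-0.999, 0.045, -0.0], [-0.0, -0.001, -1.0]]
force: [-0.6, 0.8, 0.2]
opening: 0.099
((-0.817255628173406, 0.8877126756379781), 0.970963292948405)
0.9881251454353333 (-1.5, 1.0)
[ 4.65788980e-03 -5.67709340e-04  1.11022302e-16]
[ 0.56954138 -0.06689573  0.06483486] [ 0.08533897 -0.35996298  0.2893977 ]
```

View pics/wrist18.png

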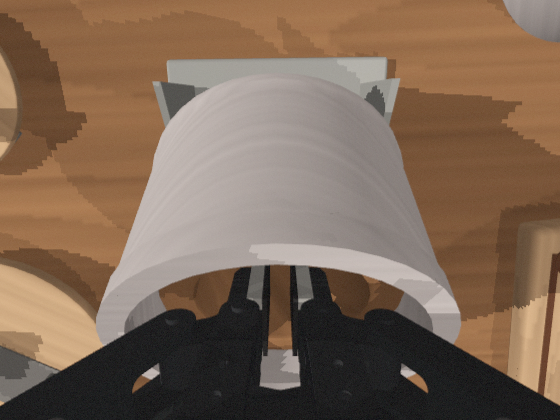

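View pics/scene18.png

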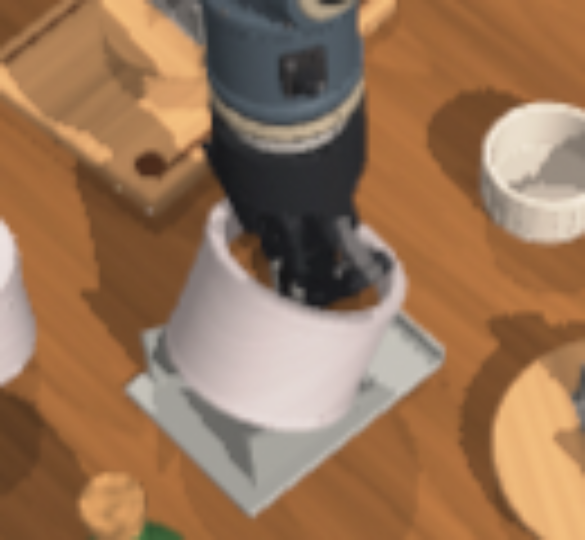

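```bash
python3 -m creep '[1,0,0,-1.5,0,1,0,0,-3,0,1,0,0,-5,0,1,0,0,-7.5,0,1,0,0,-9,0]';python3 -m creep '[1,0,0,0,0,1,0,0,0,0,1,0,0,0,0]'; python3 - <<'E'
from plant import status, eyes, arm
import cv2,pickle
from pc import *
s=eyes.snapshot("wrist");pickle.dump(s,open("wrist19.pkl","wb"))
c=s["frame"][170:330,160:400,::-1].astype(float)
c=np.clip(c*1.7,0,255).astype(np.uint8)
cv2.imwrite("pics/w19c.png",cv2.resize(c,None,fx=3.3,fy=3.3,interpolation=2))
np.set_printoptions(precision=1,suppress=True)
for c in((.587,-.0655),(.589,-.0655)): print(circ(s,c,0,0,0,.057),circ(s,c,-.005,-.0022,.021,.0465),circ(s,c,-.005,-.0022,.021,.0325))
print(status.get_obs()["tcp_pos"]*1000)
E
```

```text
t: 19.25
tcp_pos: [0.5706, -0.0668, 0.1582]
tool_rot: [[-0.045, -0.999, 0.005], [-0.999, 0.045, -0.0], [0.0, -0.005, -1.0]]
force: [0.9, 0.2, -0.3]
opening: -0.0
t: 19.55
tcp_pos: [0.5684, -0.0669, 0.1538]
tool_rot: [[-0.045, -0.999, -0.002], [-0.999, 0.045, 0.0], [0.0, 0.002, -1.0]]
force: [-0.4, -0.3, -0.2]
opening: 0.001
[173.1 380.5 165.9 295.3] [203.6 357.9 162.2 264.6] [227.1 334.3 182.  252.7]
[172.6 380.6 161.4 292.7] [203.2 357.9 158.4 262. ] [226.8 334.3 178.4 250. ]
[568.4 -66.9 153.6]
```

View pics/w19c.png

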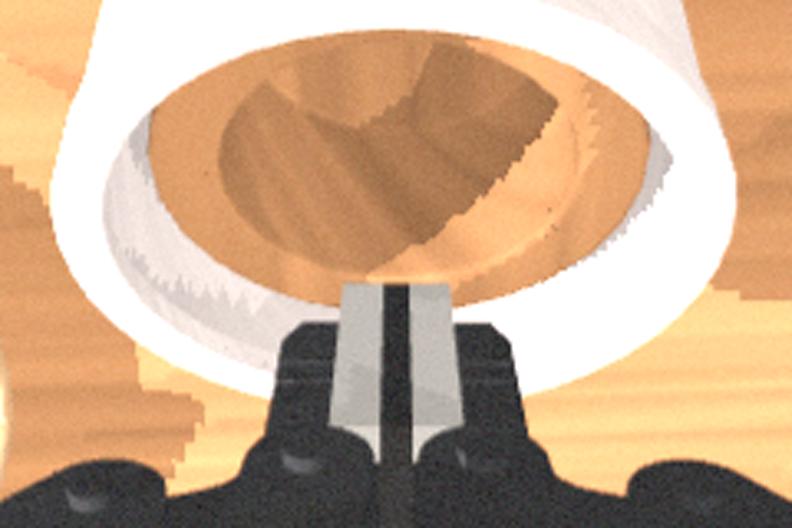

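```bash
python3 - <<'E'
import pickle
from h import *
np.set_printoptions(precision=4,suppress=True)
w=pickle.load(open("wrist17.pkl","rb"));s=pickle.load(open("scene17.pkl","rb"))
tcp=np.array([.5652,-.0674,.0644])
for a,b in [((108,325),(200+397/4.5,130+255/4.5)),((122,318),(200+393/4.5,130+245/4.5)),((110,330),(200+385/4.5,130+270/4.5))]:
  p=tri([ray(w,*a),ray(s,*b)]);print(p-tcp, proj(w,p)-a,proj(s,p)-b)
cv2.imwrite("pics/w17c.png",cv2.resize(np.clip(w["frame"][230:420,80:480,::-1].astype(float)*2.5,0,255).astype(np.uint8),None,fx=2,fy=2))
cv2.imwrite("pics/s17c.png",cv2.resize(np.clip(s["frame"][160:215,235:300,::-1].astype(float)*1.6,0,255).astype(np.uint8),None,fx=9,fy=9,interpolation=2))
E
```

```text
[-0.0076  0.0505  0.0531] [ 5.5239 66.1329] [-4.0831  7.0007]
[-0.0074  0.0457  0.0544] [ 5.7922 75.1343] [-4.712   7.7851]
[-0.0037  0.0501  0.0513] [ 5.1001 45.8494] [-2.7248  4.9563]
```

View pics/w17c.png

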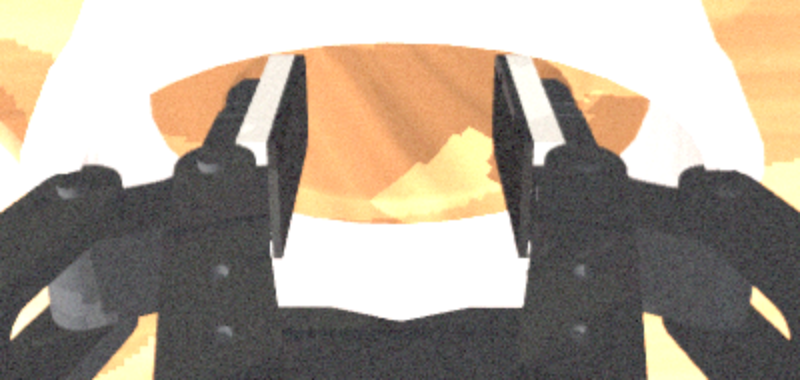

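View pics/s17c.png

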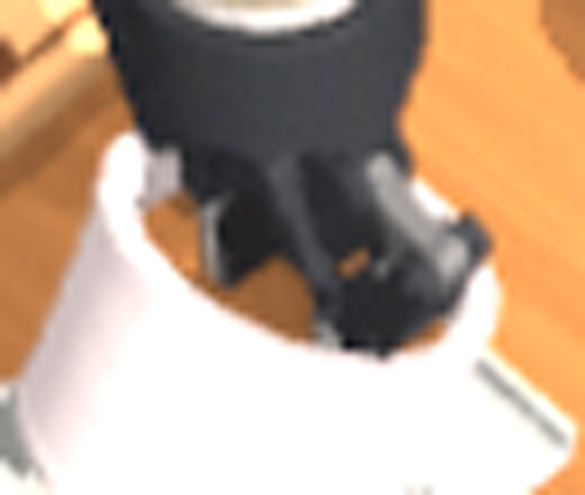

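```bash
python3 - <<'E'
import pickle
from h import *
np.set_printoptions(precision=4,suppress=True)
w=pickle.load(open("wrist15.pkl","rb"))
R=np.array([[-.045,-.999,0],[-.999,.045,0],[0,0,-1.]]);tcp=np.array([.5715,-.0653,.138])
for y in(-.011,0,.011):
  for k in(0,.01,.02,.03,.04,.05,.06): print(y,k,[proj(w,tcp+R@np.array([x,y,-k])).round(1) for x in(-.0145,.0145,.03)])
w=pickle.load(open("wrist17.pkl","rb"));tcp=np.array([.5652,-.0674,.0644])
print()
for y in(-.011,):
  for k in(0,.01,.02,.03,.04,.05,.06): print(y,k,[proj(w,tcp+R@np.array([x,y,-k])).round(1) for x in(-.0265,-.034,-.045,-.05)])
E
```

```text
-0.011 0 [array([246.7, 253. ]), array([316., 253.]), array([353. , 252.9])]
-0.011 0.01 [array([244.5, 263.3]), array([318.3, 263.3]), array([357.8, 263.3])]
-0.011 0.02 [array([242.1, 275.1]), array([321.1, 275.1]), array([363.3, 275. ])]
-0.011 0.03 [array([239.2, 288.7]), array([324.2, 288.6]), array([369.7, 288.6])]
-0.011 0.04 [array([235.8, 304.5]), array([327.9, 304.4]), array([377.1, 304.4])]
-0.011 0.05 [array([231.9, 323.1]), array([332.2, 323.1]), array([385.8, 323.1])]
-0.011 0.06 [array([227.1, 345.4]), array([337.3, 345.4]), array([396.3, 345.4])]
0 0 [array([247.4, 276.7]), array([315.3, 276.7]), array([351.5, 276.7])]
0 0.01 [array([245.3, 288.4]), array([317.5, 288.3]), array([356.2, 288.3])]
0 0.02 [array([242.9, 301.6]), array([320.1, 301.6]), array([361.4, 301.6])]
0 0.03 [array([240.2, 316.8]), array([323.1, 316.8]), array([367.5, 316.8])]
0 0.04 [array([237. , 334.5]), array([326.6, 334.5]), array([374.5, 334.4])]
0 0.05 [array([233.3, 355.2]), array([330.7, 355.2]), array([382.8, 355.2])]
0 0.06 [array([228.8, 379.9]), array([335.6, 379.9]), array([392.6, 379.
[... 601 characters left out ...]
, array([199.7, 252.5]), array([173.4, 252.6]), array([161.4, 252.6])]
-0.011 0.01 [array([213.6, 263.1]), array([194.5, 263.1]), array([166.4, 263.1]), array([153.7, 263.2])]
-0.011 0.02 [array([208.9, 275.1]), array([188.5, 275.2]), array([158.5, 275.2]), array([144.8, 275.2])]
-0.011 0.03 [array([203.6, 289. ]), array([181.6, 289.1]), array([149.3, 289.1]), array([134.6, 289.1])]
-0.011 0.04 [array([197.4, 305.2]), array([173.6, 305.2]), array([138.6, 305.3]), array([122.7, 305.3])]
-0.011 0.05 [array([190.1, 324.3]), array([164.1, 324.3]), array([126. , 324.4]), array([108.7, 324.4])]
-0.011 0.06 [array([181.3, 347.1]), array([152.8, 347.2]), array([110.9, 347.2]), array([ 91.9, 347.3])]
```

```bash
python3 - <<'E'
import pickle
from pc import *
w=pickle.load(open("wrist17.pkl","rb"))
im=np.clip(w["frame"][:,:,::-1].astype(float)*2.2,0,255).astype(np.uint8)
im=cv2.resize(im,None,fx=4,fy=4,interpolation=2)
t,R=frame((.587,-.067))
def dr(lat,ly,dep,r,col):
    P=[]
    for a in np.linspace(0,2*np.pi,73):
        P.append(proj(w,t+R@(o+ex*(lat+r*np.cos(a))+ey*(ly+r*np.sin(a))-ez*dep))*4+2)
    cv2.polylines(im,[np.int32(P)],True,col,1)
dr(0,0,0,.049,(0,0,255));dr(-.005,-.001,.021,.0325,(255,0,0));dr(-.005,-.001,.021,.0465,(0,160,0))
cv2.imwrite("pics/w17o.png",cv2.resize(im[900:1650,330:1870],None,fx=.52,fy=.75,interpolation=cv2.INTER_AREA))
E
```

```text
(no output)
```

View pics/w17o.png

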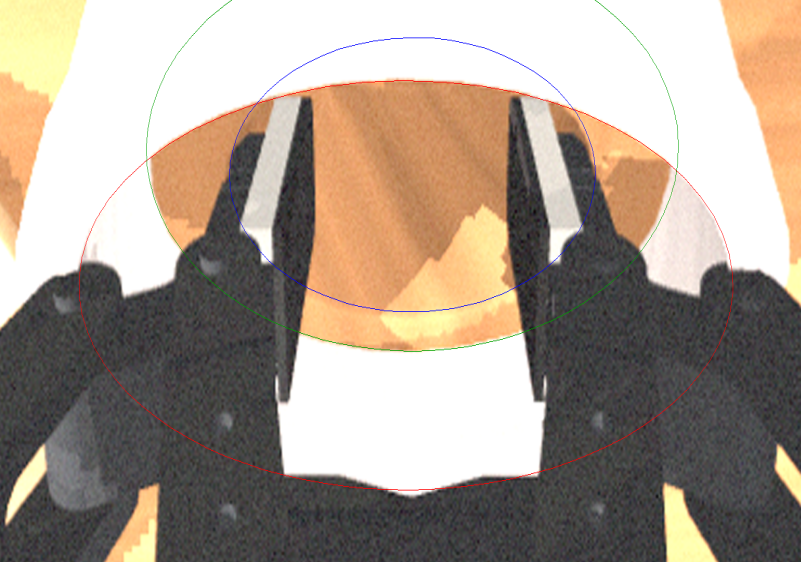

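```bash
python3 -m creep '[1,0,0.4,1.5,0,1,0,0.4,3.5,0,1,0,0.4,5.5,0,1,0,0.4,7,0,1,0,0.4,8,0]';python3 -m creep '[1,0.03,0,0.4,0,1,0.03,0,0.9,0,0.6,0.03,0,0.9,0,0.4,0.03,0,0.9,0,0.35,0.03,0,0.9,0]';python3 -m creep '[0.3,0,0,0,0,0.28,0,0,0,0]'
```

```text
t: 20.1
tcp_pos: [0.5643, -0.0666, 0.0729]
tool_rot: [[-0.045, -0.999, -0.003], [-0.999, 0.045, 0.0], [-0.0, 0.003, -1.0]]
force: [-0.7, 0.6, -0.0]
opening: -0.002
t: 20.6
tcp_pos: [0.5657, -0.067, 0.0665]
tool_rot: [[-0.045, -0.999, 0.001], [-0.999, 0.045, -0.0], [0.0, -0.001, -1.0]]
force: [0.1, 0.0, -0.7]
opening: 0.324
t: 20.8
tcp_pos: [0.5654, -0.067, 0.0662]
tool_rot: [[-0.045, -0.999, 0.001], [-0.999, 0.045, -0.0], [0.0, -0.001, -1.0]]
force: [0.9, -0.5, 0.2]
opening: 0.362
```

```bash
python3 -m creep '[0.28,0,0.08,0.15,0,0.26,0,0.08,0.15,0,0.24,0,0.08,0.15,0]';python3 -m creep '[0.2,0,0,0,0,0.18,0,0,0,0]'
```

```text
t: 21.1
tcp_pos: [0.5644, -0.067, 0.0642]
tool_rot: [[-0.045, -0.999, -0.0], [-0.999, 0.045, -0.0], [0.0, 0.0, -1.0]]
force: [-0.3, 0.5, 0.6]
opening: 0.384
t: 21.3
tcp_pos: [0.5645, -0.0671, 0.0643]
tool_rot: [[-0.045, -0.999, 0.0], [-0.999, 0.045, -0.0], [0.0, -0.0, -1.0]]
force: [0.7, 0.1, -0.4]
opening: 0.409
```

```bash
python3 -m creep '[0.16,0,0,0,0,0.14,0,0,0,0]';python3 -m creep '[0.12,0,0,0,0,0.10,0,0,0,0]'
```

```text
t: 21.5
tcp_pos: [0.5644, -0.0671, 0.0642]
tool_rot: [[-0.045, -0.999, -0.0], [-0.999, 0.045, -0.0], [0.0, 0.0, -1.0]]
force: [1.0, -0.9, -0.7]
opening: 0.432
t: 21.7
tcp_pos: [0.5644, -0.067, 0.0642]
tool_rot: [[-0.045, -0.999, -0.0], [-0.999, 0.045, -0.0], [0.0, 0.0, -1.0]]
force: [0.3, -0.8, -1.2]
opening: 0.44
```

```bash
python3 -m creep '[0.06,0,0,0,0,0.02,0,0,0,0]';python3 -m creep '[-0.1,0,0,0,0,-0.2,0,0,0,0]'; python3 - <<'E'
from plant import status, eyes, arm
import cv2,pickle
for n in("wrist","scene"):
  s=eyes.snapshot(n); 
  f=s["frame"][:,:,::-1]
  pickle.dump(s,open(f"{n}20.pkl","wb"))
  if n=="scene": f=cv2.resize(f[130:250,200:330],None,fx=4.5,fy=4.5)
  else: f=np.clip(f.astype(float)*2,0,255).astype("uint8") if 0 else f
  cv2.imwrite(f"pics/{n}20.png",f)
o=status.get_obs();print(o["tcp_pos"],o["force"],o["torque"],o["opening"])
E
```

```text
t: 21.9
tcp_pos: [0.5644, -0.0669, 0.0642]
tool_rot: [[-0.045, -0.999, -0.0], [-0.999, 0.045, 0.0], [0.0, 0.0, -1.0]]
force: [-0.6, -0.1, -1.2]
opening: 0.461
t: 22.1
tcp_pos: [0.5644, -0.0669, 0.0643]
tool_rot: [[-0.045, -0.999, -0.0], [-0.999, 0.045, 0.0], [-0.0, 0.0, -1.0]]
force: [-1.0, -0.8, -1.6]
opening: 0.457
[ 0.56437779 -0.06694964  0.06426541] [-0.46330625 -0.0803292  -1.16949157] [0.00899593 0.01752901 0.07589851] 0.45959902935388147
```

View pics/scene20.png

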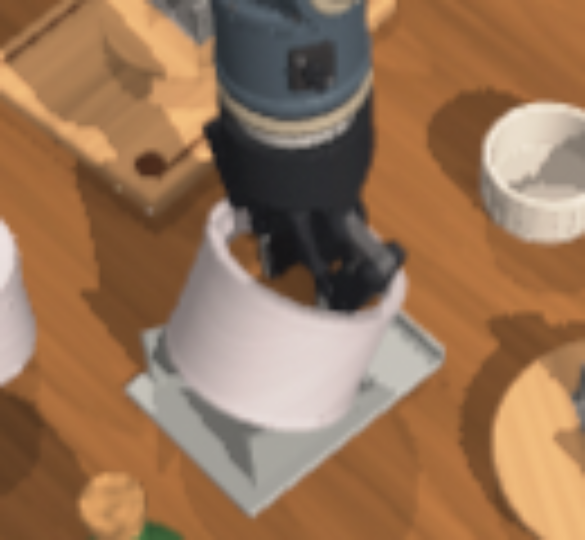

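View pics/wrist20.png

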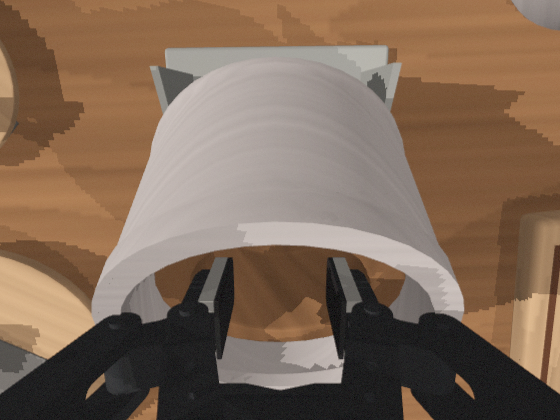

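```bash
python3 -m creep '[-1,0,0,0,0,-1,0,-0.09,-0.05,0,-1,0,-0.17,-0.1,0,-1,0,-0.17,-0.1,0]'; python3 -c "
from plant import status
o=status.get_obs();print(o['force'],o['torque'])"
```

```text
t: 22.6
tcp_pos: [0.5658, -0.067, 0.0653]
tool_rot: [[-0.045, -0.999, -0.001], [-0.999, 0.045, -0.0], [0.0, 0.001, -1.0]]
force: [-1.9, -0.6, -1.2]
opening: 0.46
[-1.91450616 -0.58717956 -1.15943509] [-0.02121746  0.40282249  0.03458178]
```

```bash
python3 -m creep '[-1,-0.05,-0.09,-0.05,0,-1,-0.1,-0.17,-0.1,0,-1,-0.1,-0.26,-0.15,0,-1,-0.1,-0.26,-0.15,0]'; cat > chk.py <<'E'
import sys,pickle
from plant import status, eyes
from pc import *
n=sys.argv[1]
S=eyes.snapshot("scene");W=eyes.snapshot("wrist")
pickle.dump(S,open(f"scene{n}.pkl","wb"));pickle.dump(W,open(f"wrist{n}.pkl","wb"))
cv2.imwrite(f"pics/wrist{n}.png",np.clip(W["frame"][:,:,::-1]*1.4,0,255).astype(np.uint8))
cv2.imwrite(f"pics/scene{n}.png",cv2.resize(S["frame"][130:250,200:330,::-1],None,fx=4.5,fy=4.5))
a=pickle.load(open("scene18.pkl","rb"))
g=lambda x:cv2.cvtColor(x["frame"],cv2.COLOR_RGB2GRAY)
t=g(a)[210:246,228:275];r=cv2.matchTemplate(cv2.resize(g(S)[200:256,218:285],None,fx=5,fy=5,interpolation=2),cv2.resize(t,None,fx=5,fy=5,interpolation=2),5)
m=cv2.minMaxLoc(r);d=(m[3][0]/5-10,m[3][1]/5-10)
print("canister shift since 18 (mm):",m[1],((onz(S,252+d[0],235+d[1],0)-onz(a,252,235,0))*1000).round(1))
o=status.get_obs();print(o["tcp_pos"],o["force"],o["torque"],o["opening"])
E
python3 chk.py 21
```

```text
t: 23.0
tcp_pos: [0.5682, -0.0664, 0.0669]
tool_rot: [[-0.045, -0.999, -0.001], [-0.999, 0.045, -0.0], [0.001, 0.001, -1.0]]
force: [-5.2, -1.3, 2.5]
opening: 0.459
canister shift since 18 (mm): 0.9994797706604004 [0. 0. 0.]
[ 0.56830488 -0.06636514  0.06696335] [-4.64537941 -1.21442582  2.36884494] [-0.05717841  0.8815305   0.12928246] 0.4581907948231976
```

View pics/wrist21.png

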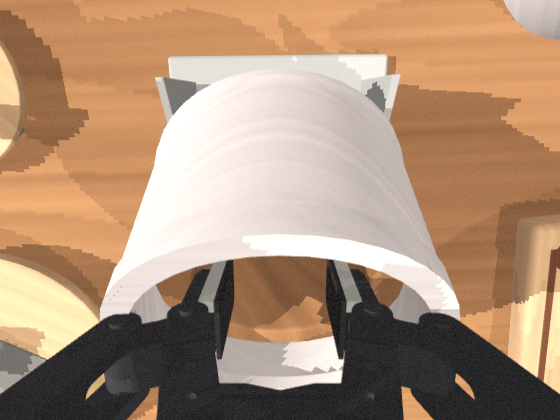

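```bash
python3 - <<'E'
import pickle
from pc import *
np.set_printoptions(precision=1,suppress=True)
for n in(20,21):
  w=pickle.load(open(f"wrist{n}.pkl","rb"))
  f=w["frame"].astype(int)
  col=f[300:395,262:300].mean(1); sat=col[:,0]-col[:,2]; e=np.where(sat>25)[0]; print(n,"wood bottom row",300+e.max() if len(e) else None)
  for lat in(-.006,-.004,-.002,0): print(lat,circ(w,(.587,-.067),lat,-.001,.021,.0465))
  print("open",circ(w,(.587,-.067),0,0,0,.049))
E
```

```text
20 wood bottom row 341
-0.006 [154.3 409.2 205.2 342. ]
-0.004 [152.9 410.6 200.3 340.2]
-0.002 [151.4 412.1 195.2 338.3]
0 [149.9 413.7 190.  336.5]
open [121.2 436.4 246.2 387.2]
21 wood bottom row 342
-0.006 [159.7 407.5 215.3 345.2]
-0.004 [158.3 408.9 210.7 343.4]
-0.002 [157.  410.4 206.  341.7]
0 [155.6 411.8 201.1 339.9]
open [128.6 433.6 257.1 389.8]
```

```bash
python3 -m creep '[-1,0,0.05,-0.09,0,-1,0,0.1,-0.17,0,-1,0,0.2,-0.35,0,-1,0,0.25,-0.43,0,-1,0,0.25,-0.43,0]'; python3 chk.py 22;  python3 - <<'E'
import pickle
from pc import *
np.set_printoptions(precision=1,suppress=True)
w=pickle.load(open(f"wrist22.pkl","rb"))
f=w["frame"].astype(int)
for c0 in(240,270,300,330):
  col=f[300:395,c0-8:c0+8].mean(1); sat=col[:,0]-col[:,2]; e=np.where(sat>25)[0]; print(c0,"wood bottom row",300+e.max() if len(e) else None)
for lat in(-.006,-.004,-.002,0): print(lat,circ(w,(.587,-.067),lat,-.001,.016,.0465))
E
```

```text
t: 23.6
tcp_pos: [0.5666, -0.066, 0.0714]
tool_rot: [[-0.045, -0.999, 0.001], [-0.999, 0.045, 0.0], [-0.0, -0.001, -1.0]]
force: [0.5, -0.0, -2.2]
opening: 0.458
canister shift since 18 (mm): 0.999488115310669 [0. 0. 0.]
[ 0.56646409 -0.06601017  0.07115362] [ 0.30549339 -0.29026114 -2.69234463] [-0.03463575  0.03026751 -0.00389639] 0.4575751997777396
240 wood bottom row 383
270 wood bottom row 388
300 wood bottom row 386
330 wood bottom row 383
-0.006 [160.8 408.3 217.5 346.7]
-0.004 [159.5 409.7 212.9 345. ]
-0.002 [158.1 411.1 208.3 343.2]
0 [156.7 412.6 203.4 341.5]
```

View pics/wrist22.png

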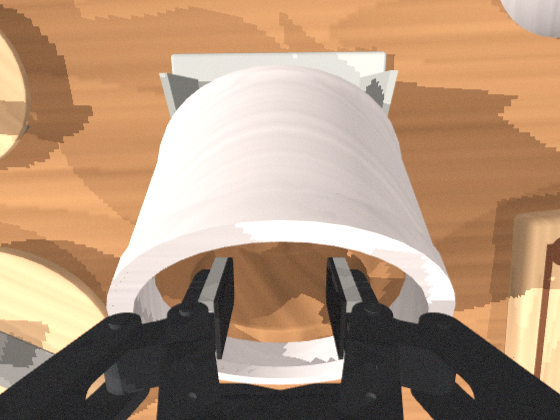

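```bash
python3 -m creep '[-1,0,0.15,-0.26,0,-1,0,0.3,-0.52,0,-1,0,0.4,-0.69,0,-1,0,0.4,-0.69,0]'; python3 -m creep '[-1,0,0.1,-0.17,0,-1,0,0.2,-0.35,0,-1,0,0.25,-0.43,0]';python3 chk.py 23
```

```text
t: 24.1
tcp_pos: [0.5624, -0.0659, 0.0784]
tool_rot: [[-0.045, -0.999, 0.001], [-0.999, 0.045, -0.0], [0.0, -0.001, -1.0]]
force: [1.0, 0.6, -2.3]
opening: 0.459
t: 24.4
tcp_pos: [0.5598, -0.0657, 0.0825]
tool_rot: [[-0.045, -0.999, 0.0], [-0.999, 0.045, -0.0], [0.0, -0.0, -1.0]]
force: [-1.2, 0.4, -2.0]
opening: 0.46
canister shift since 18 (mm): 0.9994876980781555 [0. 0. 0.]
[ 0.55984943 -0.06575533  0.08249337] [-0.04405823  0.05654969 -1.78169698] [-0.04742856  0.00600284  0.0091331 ] 0.4560894324071861
```

View pics/wrist23.png

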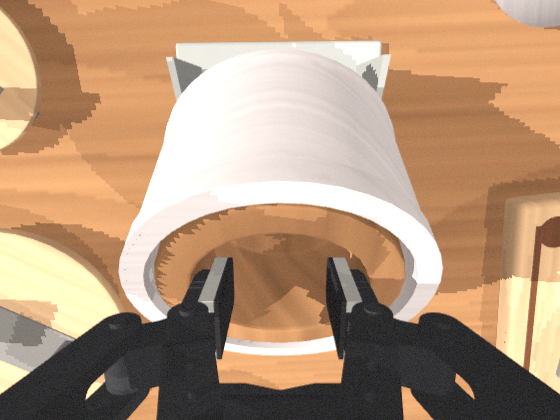

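```bash
python3 - <<'E'
import pickle
from pc import *
np.set_printoptions(precision=1,suppress=True)
w=pickle.load(open(f"wrist23.pkl","rb"))
print("open",circ(w,(.587,-.067),0,0,0,.049),"outer",circ(w,(.587,-.067),0,0,0,.057))
for lat in(-.003,0,.003): print(lat,circ(w,(.587,-.067),lat,0,.003,.0465))
cv2.imwrite("pics/w23c.png",cv2.resize(np.clip(w["frame"][180:365,110:450,::-1]*1.7,0,255).astype(np.uint8),None,fx=2.35,fy=2.9,interpolation=2))
E
```

```text
open [144.2 419.1 204.1 349.4] outer [119.8 443.6 182.6 356.1]
-0.003 [155.8 407.4 209.8 343.5]
0 [153.7 409.5 202.6 340.9]
0.003 [151.5 411.7 195.1 338.1]
```

View pics/w23c.png

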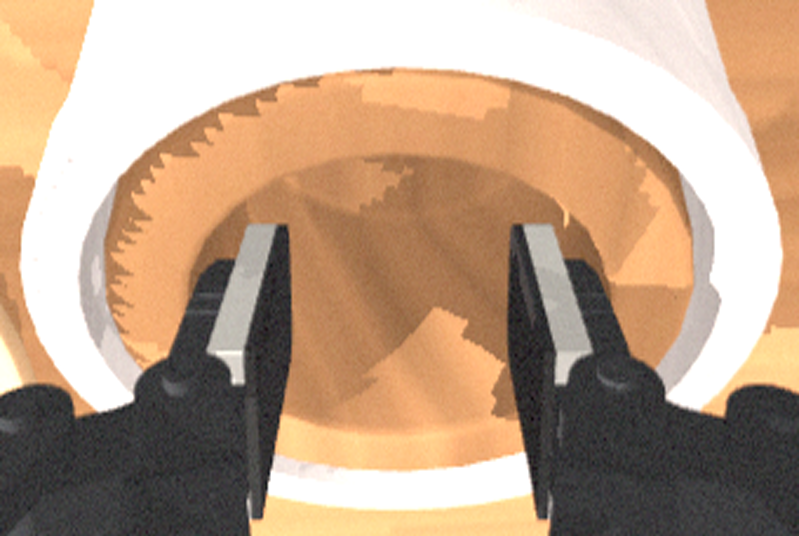

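```bash
python3 -m creep '[-1,0,0.1,-0.17,0,-1,0,0.2,-0.35,0,-1,0,0.3,-0.52,0,-1,0,0.3,-0.52,0]';python3 -c "
from plant import status
o=status.get_obs();print(o['force'],o['torque'])"; python3 -m creep '[-1,0,0.1,-0.17,0,-1,0,0.2,-0.35,0,-1,0,0.3,-0.52,0,-1,0,0.4,-0.69,0,-1,0,0.4,-0.69,0]';python3 chk.py 24
```

```text
t: 24.9
tcp_pos: [0.5569, -0.0656, 0.0878]
tool_rot: [[-0.045, -0.999, 0.001], [-0.999, 0.045, -0.0], [0.0, -0.001, -1.0]]
force: [0.3, -0.4, -2.3]
opening: 0.459
[ 0.28798175 -0.35034409 -2.32954306] [ 0.02016482  0.03319892 -0.01422587]
t: 25.4
tcp_pos: [0.5528, -0.0655, 0.0947]
tool_rot: [[-0.045, -0.999, 0.0], [-0.999, 0.045, -0.0], [0.0, -0.0, -1.0]]
force: [-0.1, 0.1, -1.4]
opening: 0.461
canister shift since 18 (mm): 0.9994874596595764 [0. 0. 0.]
[ 0.55284795 -0.06544884  0.09450117] [ 0.33448665  0.11251147 -2.17097837] [0.00830827 0.03850886 0.0139463 ] 0.45929392629415344
```

View pics/wrist24.png

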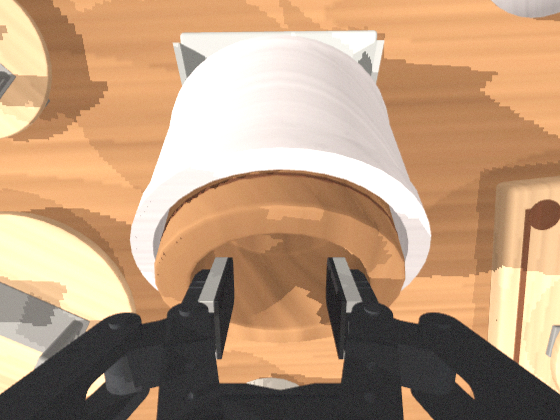

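View pics/scene24.png

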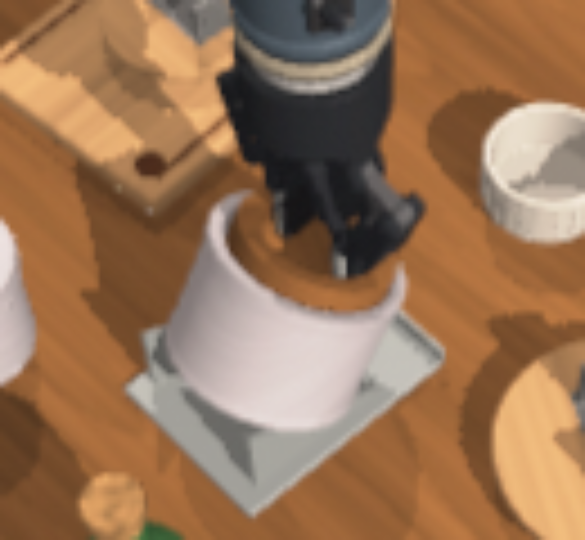

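```bash
python3 -m creep '[-1,0,0.1,-0.17,0,-1,0,0.25,-0.43,0,-1,0,0.4,-0.69,0,-1,0,0.5,-0.87,0,-1,0,0.5,-0.87,0]'; python3 -m creep '[-1,0,0.1,-0.17,0,-1,0,0.25,-0.43,0,-1,0,0.4,-0.69,0,-1,0,0.5,-0.87,0,-1,0,0.5,-0.87,0]';python3 chk.py 25
```

```text
t: 26.0
tcp_pos: [0.5479, -0.0652, 0.1035]
tool_rot: [[-0.045, -0.999, 0.001], [-0.999, 0.045, -0.0], [0.0, -0.001, -1.0]]
force: [0.8, -0.1, -1.6]
opening: 0.459
t: 26.5
tcp_pos: [0.5429, -0.065, 0.1122]
tool_rot: [[-0.045, -0.999, 0.001], [-0.999, 0.045, -0.0], [0.0, -0.001, -1.0]]
force: [-0.3, 0.7, -1.4]
opening: 0.46
canister shift since 18 (mm): 0.9994855523109436 [0. 0. 0.]
[ 0.54285829 -0.06499341  0.11190079] [-0.81857208  0.18291417 -2.37968229] [-0.02835242  0.02619521 -0.042325  ] 0.4589399400462097
```

```bash
python3 -m creep '[-1,0,0.15,-0.26,0,-1,0,0.35,-0.61,0,-1,0,0.6,-1.04,0,-1,0,0.8,-1.39,0,-1,0,1,-1.73,0]'; python3 -m creep '[-1,0,0.2,-0.35,0,-1,0,0.5,-0.87,0,-1,0,0.8,-1.39,0,-1,0,1,-1.73,0,-1,0,1,-1.73,0]';python3 chk.py 26
```

```text
t: 27.1
tcp_pos: [0.5327, -0.0645, 0.1296]
tool_rot: [[-0.045, -0.999, 0.0], [-0.999, 0.045, -0.0], [0.0, -0.0, -1.0]]
force: [0.8, 0.2, -2.2]
opening: 0.456
t: 27.6
tcp_pos: [0.5229, -0.0641, 0.1471]
tool_rot: [[-0.045, -0.999, 0.001], [-0.999, 0.045, -0.0], [0.0, -0.001, -1.0]]
force: [0.2, 0.3, -2.0]
opening: 0.457
canister shift since 18 (mm): 0.9994807243347168 [0. 0. 0.]
[ 0.52285883 -0.06411206  0.14649301] [ 0.82534732  0.17541445 -1.97055921] [ 0.04218115  0.01603719 -0.02505502] 0.459989081028198
```

View pics/wrist26.png

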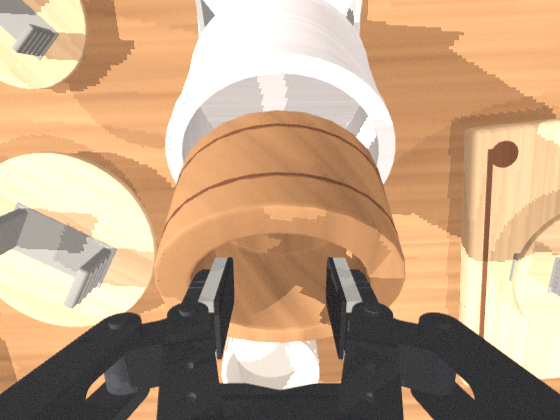

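View pics/scene26.png

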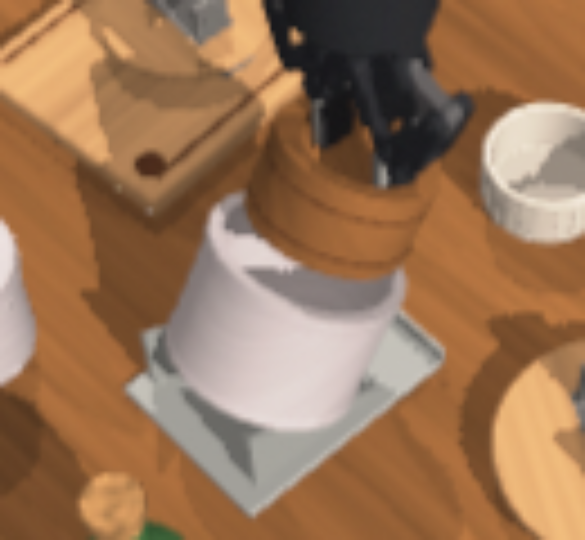

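```bash
python3 -m creep '[-1,0,0.3,-0.8,0,-1,0,0.6,-2,0,-1,0,0.6,-3.5,0,-1,0,0.6,-5,0,-1,0,0.6,-5.5,0]'; python3 -m creep '[-1,-1,0.3,0,0,-1,-3,1,0,0,-1,-6,2,0,0,-1,-9,3,0,0,-1,-12,4,0,0]';python3 -m creep '[-1,-3,1,0,0,-1,-6,2,0,0,-1,-9,3,0,0,-1,-12,4,0,0,-1,-15,5,0,0]';python3 -m creep '[-1,-3,1,0,0,-1,-6,2,0,0,-1,-8,3,0,0,-1,-9,3.3,0,0,-1,-9.2,3.4,0,0]';python3 chk.py 27
```

```text
t: 28.2
tcp_pos: [0.5179, -0.0637, 0.2039]
tool_rot: [[-0.045, -0.999, 0.004], [-0.999, 0.045, -0.001], [0.0, -0.004, -1.0]]
force: [0.7, -0.2, -1.6]
opening: 0.458
t: 28.7
tcp_pos: [0.4809, 0.0596, 0.2008]
tool_rot: [[-0.045, -0.999, -0.001], [-0.999, 0.045, 0.0], [-0.0, 0.001, -1.0]]
force: [-0.2, -0.1, -2.2]
opening: 0.459
t: 29.2
tcp_pos: [0.4375, 0.2115, 0.2008]
tool_rot: [[-0.044, -0.999, -0.001], [-0.999, 0.044, -0.0], [0.001, 0.001, -1.0]]
force: [0.3, 0.4, -1.3]
opening: 0.462
t: 29.7
tcp_pos: [0.4082, 0.3045, 0.201]
tool_rot: [[-0.042, -0.999, -0.001], [-0.999, 0.042, -0.0], [0.0, 0.001, -1.0]]
force: [-0.1, -0.2, -1.5]
opening: 0.464
canister shift since 18 (mm): 0.999474048614502 [0. 0. 0.]
[0.40932974 0.30261195 0.20098609] [ 0.17129701  0.03453917 -1.79303252] [0.00876812 0.06512186 0.00720109] 0.45856944736821725
```

View pics/wrist27.png

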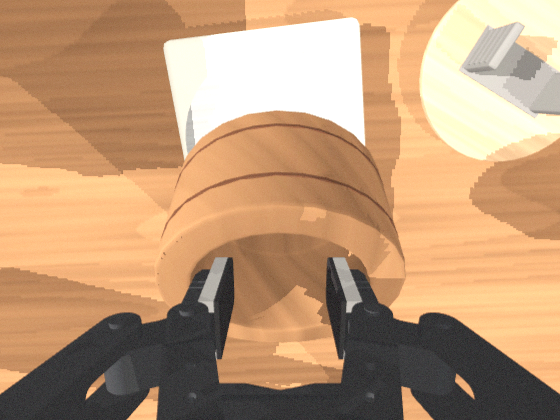

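```bash
python3 - <<'E'
import pickle
from h import *
T,S=pickle.load(open("snap0.pkl","rb"))
cv2.imwrite("pics/sp.png",cv2.resize(S["frame"][210:330,355:475,::-1],None,fx=4.5,fy=4.5,interpolation=2))
print(onz(S,413,269,.034))
for s,p in((T,(.4459,.3036,.034)),): 
  print(proj(S,p))
E
```

```text
[0.45352975 0.30583403 0.034     ]
[414.1392001  266.23233654]
```

View pics/sp.png

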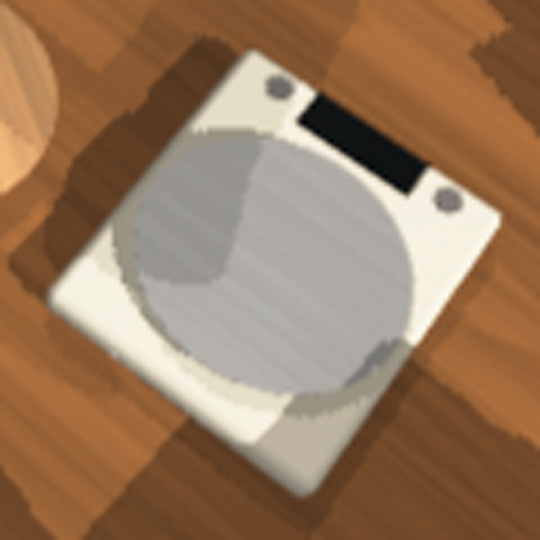

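```bash
python3 -m creep '[-1,0,0,2,0,-1,0,0,5,0,-1,0,0,8,0,-1,0,0,10,0,-1,0,0,11,0]'; python3 -m creep '[-1,0,0,0,0,-1,0,0,0,0]';python3 chk.py 28
```

```text
t: 30.3
tcp_pos: [0.4093, 0.3009, 0.0894]
tool_rot: [[-0.048, -0.999, -0.002], [-0.999, 0.048, -0.003], [0.003, 0.002, -1.0]]
force: [-0.1, 0.7, -1.4]
opening: 0.459
t: 30.5
tcp_pos: [0.4101, 0.3034, 0.0921]
tool_rot: [[-0.046, -0.999, 0.001], [-0.999, 0.046, 0.001], [-0.001, -0.001, -1.0]]
force: [0.4, -0.4, -1.7]
opening: 0.459
canister shift since 18 (mm): 0.9994754195213318 [0. 0. 0.]
[0.4102163  0.30386216 0.09261907] [ 0.25672722  0.05904216 -2.15076071] [ 0.02675988  0.04437958 -0.02051802] 0.46283700026151164
```

```bash
python3 -m creep '[-1,0,0,0.2,0,-1,0,0,0.4,0,-1,0,0,0.6,0,-1,0,0,0.7,0,-1,0,0,0.7,0]'; python3 -m creep '[-1,0,0,0.1,0,-1,0,0,0.2,0,-1,0,0,0.2,0]'; python3 -m creep '[-1,0,0,0.1,0,-1,0,0,0.2,0,-1,0,0,0.2,0]'
```

```text
t: 31.1
tcp_pos: [0.4092, 0.3033, 0.0842]
tool_rot: [[-0.045, -0.999, -0.0], [-0.999, 0.045, -0.0], [0.0, 0.0, -1.0]]
force: [1.3, -0.0, -2.3]
opening: 0.457
t: 31.4
tcp_pos: [0.41, 0.3035, 0.083]
tool_rot: [[-0.045, -0.999, 0.001], [-0.999, 0.045, 0.0], [-0.0, -0.001, -1.0]]
force: [-0.9, -1.8, 5.5]
opening: 0.462
t: 31.7
tcp_pos: [0.4114, 0.3036, 0.0824]
tool_rot: [[-0.046, -0.999, 0.004], [-0.999, 0.046, 0.0], [-0.0, -0.004, -1.0]]
force: [0.5, -4.2, 14.6]
opening: 0.46
```

```bash
python3 -m creep '[-1,0,-0.2,0,0,-1,0,-0.4,0.05,0,-1,0,-0.6,0.1,0,-1,0,-0.8,0.15,0,-1,0,-0.8,0.15,0]'; python3 chk.py 29; python3 - <<'E'
import pickle,cv2
s=pickle.load(open("scene29.pkl","rb"));cv2.imwrite("pics/sp29.png",cv2.resize(s["frame"][170:330,330:490,::-1],None,fx=3.6,fy=3.6))
E
```

```text
t: 32.2
tcp_pos: [0.4187, 0.3031, 0.0806]
tool_rot: [[-0.046, -0.999, 0.003], [-0.999, 0.046, -0.0], [-0.0, -0.003, -1.0]]
force: [0.2, -3.5, 13.2]
opening: 0.464
canister shift since 18 (mm): 0.9994708299636841 [0. 0. 0.]
[0.41859862 0.30316562 0.08066188] [-7.41402446e-03 -3.05210838e+00  1.38454928e+01] [-0.84543308  0.37052842  0.05191021] 0.46291317245926156
```

View pics/sp29.png

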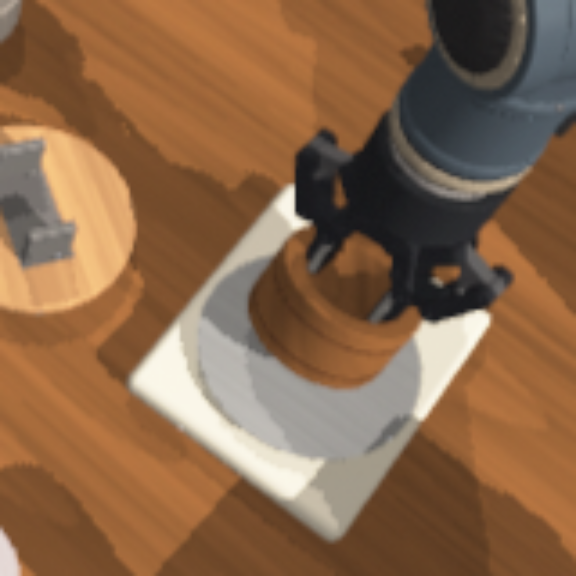

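View pics/wrist29.png

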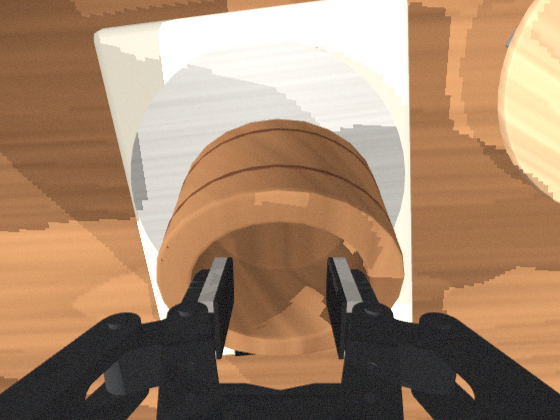

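```bash
python3 -m creep '[-1,0,-0.2,0.06,0,-1,0,-0.4,0.13,0,-1,0,-0.6,0.2,0,-1,0,-0.8,0.28,0,-1,0,-1,0.37,0]';python3 -m creep '[-1,0,0,0,0]'; python3 chk.py 30
```

```text
t: 32.8
tcp_pos: [0.4289, 0.3028, 0.0769]
tool_rot: [[-0.045, -0.999, 0.003], [-0.999, 0.045, 0.0], [-0.0, -0.003, -1.0]]
force: [1.2, -2.3, 11.3]
opening: 0.466
t: 32.9
tcp_pos: [0.4291, 0.3028, 0.0768]
tool_rot: [[-0.046, -0.999, 0.003], [-0.999, 0.046, 0.0], [-0.001, -0.003, -1.0]]
force: [0.8, -3.0, 11.8]
opening: 0.463
canister shift since 18 (mm): 0.9994633793830872 [0. 0. 0.]
[0.42907016 0.30278555 0.07685834] [ 1.17862759 -4.10128198 11.11145785] [-0.65905496  0.10284442  0.06621354] 0.4679574665019733
```

View pics/wrist30.png

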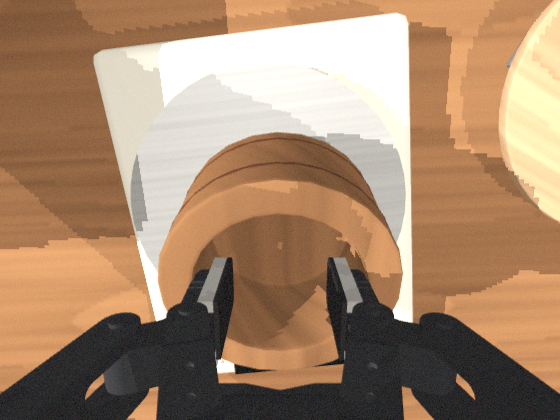

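Rotating steadily; continue the arc.

```bash
python3 -m creep '[-1,0,-0.2,0.09,0,-1,0,-0.4,0.19,0,-1,0,-0.6,0.3,0,-1,0,-0.8,0.42,0,-1,0,-0.9,0.5,0]';python3 -m creep '[-1,0,0,0,0]'; python3 chk.py 31
```

```text
t: 33.5
tcp_pos: [0.4382, 0.3025, 0.0717]
tool_rot: [[-0.046, -0.999, 0.003], [-0.999, 0.046, 0.001], [-0.001, -0.003, -1.0]]
force: [1.6, -2.5, 9.4]
opening: 0.468
t: 33.6
tcp_pos: [0.4383, 0.3025, 0.0717]
tool_rot: [[-0.046, -0.999, 0.003], [-0.999, 0.046, 0.001], [-0.001, -0.003, -1.0]]
force: [1.5, -2.6, 9.6]
opening: 0.462
canister shift since 18 (mm): 0.9994507431983948 [0. 0. 0.]
[0.43815694 0.3025432  0.07179218] [ 1.9438771  -1.83505333  9.53440613] [-0.54898307 -0.01017964  0.01560278] 0.464066158097424
```

View pics/wrist31.png

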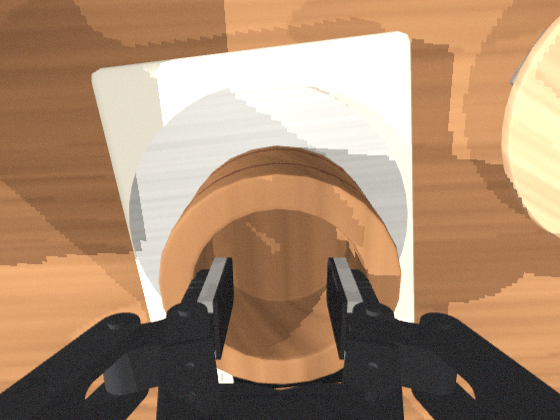

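```bash
python3 -m creep '[-1,0,-0.2,0.12,0,-1,0,-0.3,0.2,0,-1,0,-0.4,0.28,0,-1,0,-0.4,0.28,0]'; python3 chk.py 32;python3 - <<'E'
import pickle,cv2
s=pickle.load(open("scene32.pkl","rb"));cv2.imwrite("pics/sp32.png",cv2.resize(s["frame"][170:330,330:490,::-1],None,fx=3.6,fy=3.6))
E
```

```text
t: 34.1
tcp_pos: [0.4417, 0.3025, 0.0693]
tool_rot: [[-0.045, -0.999, 0.003], [-0.999, 0.045, 0.0], [-0.0, -0.003, -1.0]]
force: [0.7, -2.5, 11.8]
opening: 0.463
canister shift since 18 (mm): 0.9994613528251648 [0. 0. 0.]
[0.44171973 0.30244104 0.06928063] [ 1.25007809 -1.96750053 12.76425435] [-0.90335119  0.3823963  -0.00518409] 0.4663715537632584
```

View pics/wrist32.png

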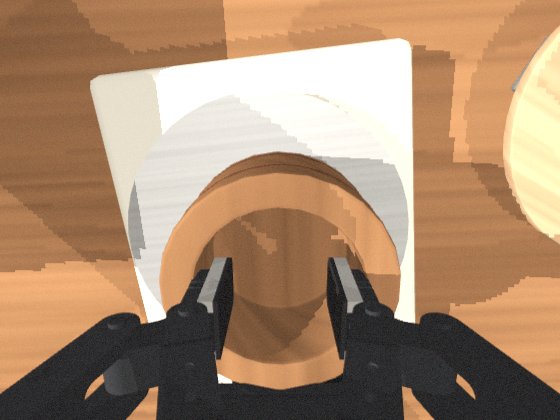

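View pics/sp32.png

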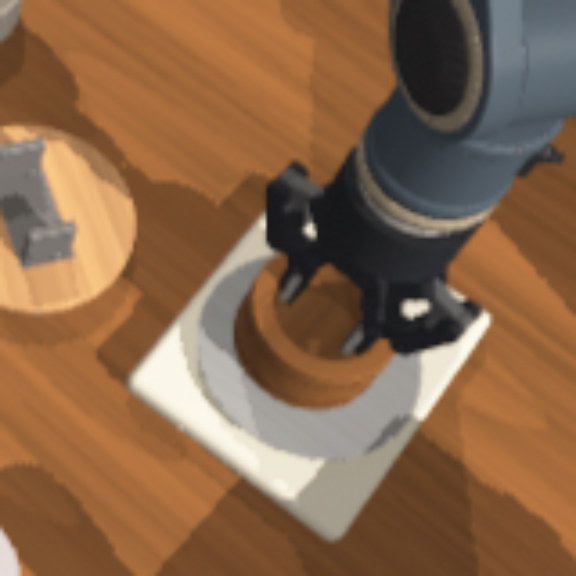

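```bash
python3 - <<'E'
import pickle
from h import *
np.set_printoptions(precision=1,suppress=True)
w=pickle.load(open("wrist32.pkl","rb"))
for tilt in(0,3,6):
  t=np.radians(tilt);ez=np.array([-np.sin(t),0,np.cos(t)]);ex=np.array([np.cos(t),0,np.sin(t)])
  e=np.array([.4005,.303,.034]); o=e+ex*.0465
  for a in(0,.052):
    P=np.array([proj(w,o+ez*a+.0465*(ex*np.cos(q)+np.array([0,1,0])*np.sin(q))) for q in np.linspace(0,6.28,73)])
    print(tilt,a,P[:,0].min(),P[:,0].max(),P[:,1].min(),P[:,1].max())
E
```

```text
0 0 188.92307196705121 369.9341510125166 144.45794797535078 314.2744132975715
0 0.052 156.3176853262877 402.1119402743311 163.13035674758666 384.8715103423351
3 0 187.70278784406275 371.04922362270435 146.02152078625647 314.28464246597866
3 0.052 154.96656175347582 403.9438281470585 174.0646175869148 390.0990400193699
6 0 186.3971927044336 372.25566951661244 148.22991302193867 314.29564214887097
6 0.052 153.76836375011163 405.66929056556705 186.31902818512845 394.99562939643164
```

```bash
python3 -m creep '[-1,0,-0.05,0.08,0,-1,0,-0.1,0.15,0,-1,0,-0.1,0.15,0]'; python3 -c "
from plant import status
o=status.get_obs();print(o['force'],o['torque'])"; python3 -m creep '[0.06,0,0,0,0,0.1,0,0,0,0,0.15,0,0,-0.1,0,0.2,0,0,-0.2,0,0.25,0,0,-0.3,0]'
```

```text
t: 34.5
tcp_pos: [0.4419, 0.3025, 0.069]
tool_rot: [[-0.044, -0.999, 0.002], [-0.999, 0.044, -0.001], [0.001, -0.002, -1.0]]
force: [-5.3, -4.8, 23.6]
opening: 0.467
[-5.29190897 -4.81623336 23.63297781] [-1.21647279  1.24369997  0.28424136]
t: 35.0
tcp_pos: [0.4413, 0.3022, 0.069]
tool_rot: [[-0.045, -0.999, 0.0], [-0.999, 0.045, 0.0], [-0.0, -0.0, -1.0]]
force: [0.6, -0.0, 0.2]
opening: 0.376
```

```bash
python3 chk.py 33;python3 - <<'E'
import pickle,cv2
s=pickle.load(open("scene33.pkl","rb"));cv2.imwrite("pics/sp33.png",cv2.resize(s["frame"][170:330,330:490,::-1],None,fx=3.6,fy=3.6))
E
```

```text
canister shift since 18 (mm): 0.9994616508483887 [0. 0. 0.]
[0.44111057 0.30202306 0.06870434] [ 0.70740374 -0.21317547  0.19865576] [-0.07044455 -0.0379087   0.03608603] 0.37437039566980934
```

View pics/wrist33.png

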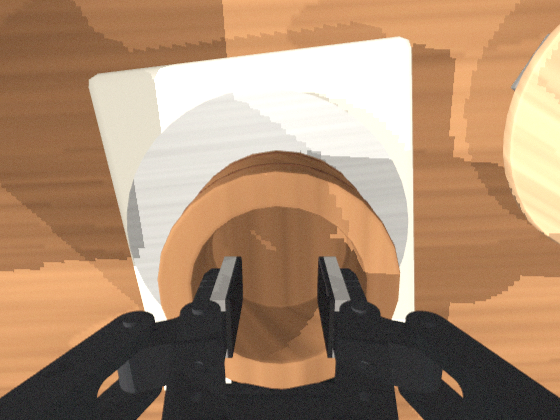

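View pics/sp33.png

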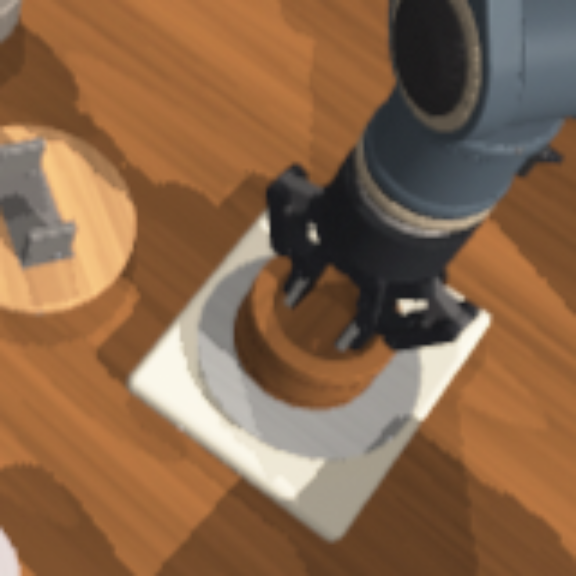

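```bash
python3 -m creep '[0.5,0,0,0,0,0.6,0,0,0,0,0.6,0,0,-1,0,0.6,0,0,-2.5,0,0.6,0,0,-5,0]'; python3 -m creep '[0.6,0,0,-3,0,0.6,0,0,-7,0,0.6,0,0,-11,0,0.6,0,2,-13,0,0.6,0,4,-13,0]'; python3 -m creep '[0.6,0,0,0,0,0.6,0,0,0,0,0.6,0,0,0,0]'; python3 - <<'E'
from plant import eyes,status
import pickle
from h import *
T=eyes.snapshot("top");S=eyes.snapshot("scene");W=eyes.snapshot("wrist");pickle.dump((T,S,W),open("end.pkl","wb"))
cv2.imwrite("pics/endT.png",T["frame"][:,:,::-1]);cv2.imwrite("pics/endS.png",S["frame"][:,:,::-1]);cv2.imwrite("pics/endW.png",W["frame"][:,:,::-1])
E
```

```text
t: 35.6
tcp_pos: [0.4407, 0.3016, 0.1194]
tool_rot: [[-0.045, -0.999, -0.002], [-0.999, 0.045, -0.001], [0.001, 0.002, -1.0]]
force: [0.2, 0.4, -1.4]
opening: 0.199
t: 36.1
tcp_pos: [0.4024, 0.3056, 0.2539]
tool_rot: [[-0.046, -0.999, 0.007], [-0.999, 0.046, 0.005], [-0.005, -0.007, -1.0]]
force: [-0.1, -0.2, 0.4]
opening: 0.198
t: 36.4
tcp_pos: [0.402, 0.3034, 0.249]
tool_rot: [[-0.046, -0.999, 0.0], [-0.999, 0.046, -0.0], [0.0, -0.0, -1.0]]
force: [0.7, 0.1, -0.2]
opening: 0.203
```

View pics/endS.png

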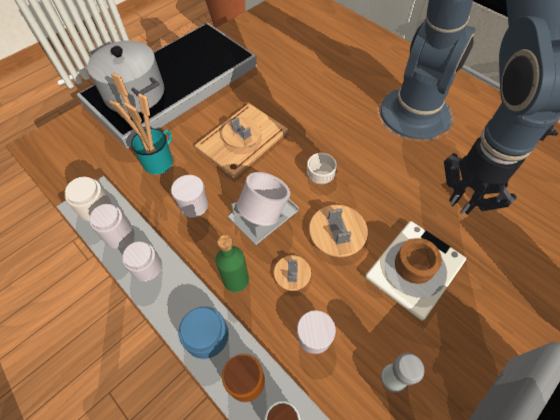

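View pics/endT.png

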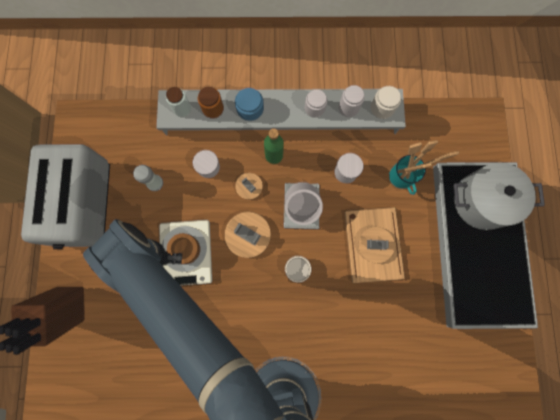

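View pics/endW.png

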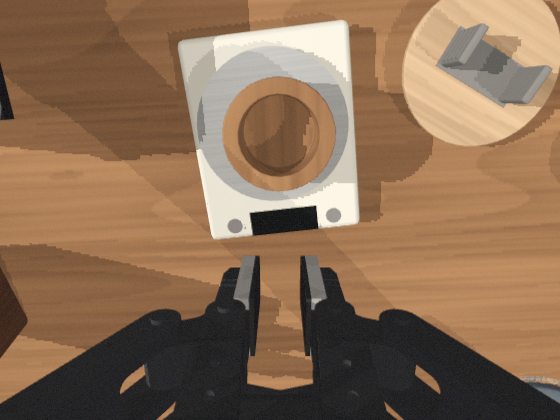

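```bash
python3 -c "
from plant import arm
print(arm.hand_in())"
```

```text
the job is handed in; nothing more can be done
None
```

The job is handed in, at 36.4 s of the 59 s allowed. The lid is flat on the chopping board, the cup stands on the scale pan, and the robot is touching nothing. One requirement was broken along the way: I moved the canister about 5 mm.

- **Lid:** both tabs were squeezed in and the lid came off along the bore with the canister still. It was turned flat on the board against its low edge, then released.
- **Canister shove:** my first spread inside the cup was off-centre. It pushed the canister about 5 mm towards +x, with about 10 N on the wrist. I stopped, re-measured and spread again further forward. Image matching after that showed no further canister movement.
- **Cup:** it was brought back to the middle of the bore and drawn out past the rim without catching. On the pan I rolled it upright on its low edge and released it.
- **Final checks:** the last pictures show the cup upright and wholly inside the pan, slightly towards the robot, and the lid right way up on the board. By eye, the other things are where they were. The cup's tilt measured under about 3°, and the highest wrist force I read was about 24 N.
- **Disagreement:** the top and scene cameras put the pan centre 3–4 mm apart, which is well inside the roughly 25 mm of room around the cup.

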